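# Collect the blade discs from the drainer on the carrying rod

### The arm

A 6-joint arm with a two-finger parallel gripper is mounted at the origin on the work surface. World frame = base frame: x ahead of the robot, y to its left, z up, the work surface at z = 0. Lengths are in m, angles in rad, forces in N, time in s.
With the tool pointing down it reaches from about 0.35 to 0.975 m from the base axis. Payload 4.9 kg.
Tool frame: the origin (TCP) lies at the very end of the fingers, on their centre line; the grasp point (between the pads) lies 19 mm behind it (pinch_z is the distance from the TCP to the grasp point, in m); z points along the fingers, y is the line along which they close (so a half turn about z gives the same grasp; the last joint's range is limited). The gripper opens to 85 mm and grips with 20 to 120 N. Pads are 22 mm wide; open, the fingers measure 114 mm over their backs; the gripper's body (76 mm by 85 mm) begins 54 mm behind the grasp point. The pads swing forward as they close: fully open they stand 13 mm farther back than shut.
Start: joints at [-1.348, 0.053, 1.613, -0, 1.476, -0.119], TCP at [0.209, -0.589, 0.231] pointing down, gripper open.
Joint ranges: [-3.01, 3.01], [-1.01, 2.22], [0.06, 2.58], [-1.02, 4.17], [0.09, 2.62], [-3.14, 3.14]. Speed limits (rad/s): [2.57, 2.57, 3.14, 3.14, 3.14, 3.14].

### API

Orientations are given as a unit quaternion [w, x, y, z].
In Python, from plant import * gives the robot as it stands. The module is installed in compiled form; this text tells all that it offers.
- The arm moves only by the tool play_rows, never from a script. Its arguments are lists of equal length, an entry for each row: "linear": the shift along the world's x, y, z in m, a list of three; "turn": the turn about the world's z in degrees. A call has 1 to 8 rows; each row shifts and turns the commanded pose from where the row before left it; what a row does not reach is not made up. A row lasts 1/8 s, in which the tool goes at most 62.5 mm and 10.7 degrees, less where a joint would pass 70% of its speed; a pose out of reach is approached as far as the arm can. A call is refused whole if a number of a shift passes 0.0625 or a number of a turn 10.7, either way. A call with a gripper value outside its range is refused whole. "hand" is the finger opening in m, from 0 to 0.0854, set as the call begins (left out, the last holds). The fingers move at their own pace and stop on an object; the grip force is fixed at half the most. Time passes only in rows, so rows that do not move let the fingers close. It gives the time, the measured TCP pose, the force, the opening and the grip force at its end, in the units of the state.
- state(): the state, without advancing time (a new reading comes with each control period).
- grab_frame(name): name is "side" or "top"; returns the picture (420x560x3 uint8, red, green, blue); there is no depth.
- camera_info(name): a dict with "camera_matrix" (3x3 intrinsics, pixels), "distortion" ([k1, k2, p1, p2, k3] as OpenCV has them; the pictures are not rectified), "origin" and "attitude" of the camera in the world. Camera axes: x right, y down, z forward; pixel columns grow to the right and rows downward; lengths in m; the calibration is good to about 2 mm. A picture is of the moment at which its call begins. camera_info takes no time and is no camera call.
- job_done(): hands the job in; it is judged then, once.
Trained networks look in the newest picture that a camera, given by its name, has taken for a name from the list of things; names that differ only in an ending like _2 or _b are one class to them, and where a whole thing is asked for, a point or a joint stands for the part that bears it (a point fixed in the world has none). Each returns a list of dicts, best first, with "p" (0 to 1); they miss things now and then, are a little off and sometimes report something else, mostly with a low value. They report only what shows in the picture. A call takes as long as a camera call. They do not tell look-alikes from the thing itself.
- trace(camera, thing): "region" (420x560 bool, what is visible of it) and "location" ([column, row] in pixels, amid what is visible of it).
The state is a dict: "time": time; "joint_pos": joint angles; "joint_vel": joint speeds; "joint_efforts": joint torques, N m; "tool_pos": TCP position; "tool_rot": TCP orientation; "contact_force": force on the tool from outside, world axes, zero at the start; "ft_torque": the same for the moment, N m; "gripper_width": opening from 0.0 (shut) to 1.0 (fully open); "grasp_force": force on a finger pad.
Only numpy, scipy, OpenCV 4.12 (cv2) and the standard library are available. Lean on these libraries where they do the work, as an engineer would, in place of code of your own. Each camera call takes 0.05 s, during which the arm holds its last target. There are 200 camera calls.

### The job

Take the carrying rod by its handle from its stand, thread it up through the holes of all three blade discs standing in the sloping rack of the blue drainer, and lift them out together on the rod. Then lay the loaded rod back in its stand the way it lay before, with all three discs hanging on its shaft, and let go. Do not touch the discs with the gripper or let one drop, and leave the other dishes where they are.

Things in the scene. Friction and masses are not known exactly. Their poses are not given: they have to be found in the camera images.
- rod: Carrying rod, 200 mm, 120 g, lying level and loose in the stand, handle to the robot. Origin: centre of its wooden handle; x along the rod to the bare tip, z up. Handle x -38 to 38 mm, 20 wide (y), 26 high (z), flat sides. Black collar, 36 mm diameter, at x 38 to 44 mm (discs cannot pass it). Metal shaft, 8 mm diameter, from x 44 to 162 mm, round end.
- rod_tip (a point): The tip of the rod's shaft, 162 mm from the rod's origin along its x.
- stand: Fixed stand for the rod: dark base 220 (x) x 90 (y) x 8 mm, two forks of 6 mm wire. Origin under its centre; x is where the rod's tip points. Rear fork, a U at x -89 mm, holds the handle's rear end (floor 67 mm up, 28 mm wide, flared to 48 mm at 96 mm up). Front fork, a V at x 88 mm, 93 mm up at its ends, holds the shaft 14 mm from its tip. The discs hang between collar and front fork.
- rest (a point): Where the rod's origin (handle centre) lies when the rod is properly in the stand: 80 mm above the worktop, at stand x = -60 mm. Same axes as the stand. At the start the rod may lie a few mm forward or back of it.
- drainer: Fixed blue dish drainer: tray 240 (x) x 200 (y) x 22 mm, centred 20 mm along x from the origin, which lies on the worktop. Above the tray a comb rack on legs rises at 35 degrees along its +x, roughly to the robot's left. Three discs stand on edge in its slots, 24 mm apart along the slope and square to it, so their holes lie on one line (through slot_mid, above y = 0) rising at 35 degrees towards +x.
- slot_mid (a point): Centre of the middle disc's place, on the line of the holes, 185 mm up, drainer x 20 mm; axes as the drainer (not tilted). Discs stand on two rails between pairs of 8 mm pins at y +/-28 mm, which reach 3 mm above that line; 4 mm of play in a slot. Discs come out square to the slope (up and back, away from the high end); 60 mm of that clears the pins. Below the line's lower end all is open down to the tray.
- disc0: Red plastic blade disc in the lowest slot: 76 mm diameter, 12 mm thick, centre hole of 24 mm diameter, 50 g. Origin at the centre of the hole on the disc's lower face (the one towards the rack's low end at the start); z is the disc's axis, pointing up the slope, so its middle is 6 mm along z.
- disc1: Yellow plastic blade disc in the middle slot: 76 mm diameter, 12 mm thick, centre hole of 24 mm diameter, 50 g. Origin at the centre of the hole on the disc's lower face (the one towards the rack's low end at the start); z is the disc's axis, pointing up the slope, so its middle is 6 mm along z.
- disc2: Green plastic blade disc in the highest slot: 76 mm diameter, 12 mm thick, centre hole of 24 mm diameter, 50 g. Origin at the centre of the hole on the disc's lower face (the one towards the rack's low end at the start); z is the disc's axis, pointing up the slope, so its middle is 6 mm along z.
- tumbler: Bystander: glass tumbler, 64 mm diameter, 110 mm high, behind drainer and stand. Origin under its centre.
- saucer: Bystander: green saucer, 100 mm diameter, 18 mm high, to the left of the drainer. Origin under its centre.
- bowl: Bystander: steel rice bowl, 112 mm diameter, 55 mm high, to one side. Origin under its centre.
- soap: Bystander: yellow soap bottle, 60 mm diameter, 170 mm high, to one side. Origin under its centre.
- chopsticks: Bystander: wooden cup 72 mm in diameter with chopsticks, 200 mm high over all, beyond the stand. Origin under its centre.
- mug: Bystander: white cup without handle, 72 mm diameter, 80 mm high, beyond the stand. Origin under its centre.
Mind the look-alikes: they are no part of the job. What is shaped like the stand but purple or turquoise is not meant.

How it is judged:
By the outcome, as a careful person would: the job done as asked, in the order asked, and still so for the second after the job is handed in, with the robot touching nothing.
It also fails if it takes over 64 s, if anything falls off the work surface, if the arm or the gripper's body presses on something with over 40 N, if the wrist force passes 120 N, or if a joint passes its speed limit or range.

## Working session

There is one attempt and no reset: what is moved stays moved. The work goes in short steps, Python scripts to look and compute and a tool call to move; the robot and the scene stay as the last step left them, time stands still between calls to the robot, and variables do not carry over. Pictures are saved under pics/ and viewed, at most 10 in all, crops included, and the job is handed in when it is done.

Besides the shell and the picture viewer there is one more tool, called after "Emit:" by a JSON object that holds its "name" and its "arguments". play_rows: Moves the arm, as the interface text tells. Its arguments: {"type":"object","properties":{"linear":{"type":"array","items":{"type":"array","items":{"type":"number"}}},"turn":{"type":"array","items":{"type":"number"}},"hand":{"type":"number"}},"required":["linear","turn"]}

```bash
mkdir -p pics
cat > h.py <<'E'
from plant import *
import numpy as np, cv2
from scipy.spatial.transform import Rotation as R
def cam(n):
    c=camera_info(n); K=np.array(c["camera_matrix"]); D=np.array(c["distortion"]); o=np.array(c["origin"]); a=np.array(c["attitude"])
    M=a if a.shape==(3,3) else R.from_quat(a,scalar_first=True).as_matrix()
    return K,D,o,M
def ray(n,px):
    K,D,o,M=cam(n); u=cv2.undistortPoints(np.array([[px]],float),K,D)[0,0]; d=M@np.array([u[0],u[1],1]); return o,d/np.linalg.norm(d)
def onz(n,px,z):
    o,d=ray(n,px); return o+d*(z-o[2])/d[2]
def tri(p1,p2):
    (o1,d1),(o2,d2)=ray("side",p1),ray("top",p2)
    s=np.linalg.lstsq(np.c_[d1,-d2],o2-o1,rcond=None)[0]; a,b=o1+s[0]*d1,o2+s[1]*d2
    return (a+b)/2,np.linalg.norm(a-b)
def proj(n,P):
    K,D,o,M=cam(n); return cv2.projectPoints((np.atleast_2d(P)-o)@M,np.zeros(3),np.zeros(3),K,D)[0][:,0]
def snap(n,f):
    im=grab_frame(n); cv2.imwrite(f,im[...,::-1]); return im
E
python3 - <<'E'
from h import *
np.set_printoptions(precision=3,suppress=True)
for n in("side","top"):
    snap(n,f"pics/{n}0.png"); c=camera_info(n); print(n,c["origin"],c["attitude"],c["camera_matrix"])
    for t in("rod","stand","drainer","disc0","disc1","disc2"):
        for r in trace(n,t)[:3]: print(t,round(r["p"],2),np.round(r["location"]),r["region"].sum())
print(state())
E
```

```text
side [0.273 0.852 1.103] [ 0.06  -0.152  0.92  -0.356] [[431.979   0.    279.878]
 [  0.    431.979 215.107]
 [  0.      0.      1.   ]]
rod 0.81 [318. 179.] 239
stand 0.81 [309. 189.] 1177
stand 0.68 [185. 254.] 1565
drainer 0.97 [257. 288.] 4851
drainer 0.64 [316. 176.] 284
disc0 0.65 [262. 246.] 498
disc0 0.62 [276. 241.] 94
disc0 0.45 [271. 240.] 130
disc1 0.65 [262. 246.] 498
disc1 0.62 [276. 241.] 94
disc1 0.45 [271. 240.] 130
disc2 0.65 [262. 246.] 498
disc2 0.62 [276. 241.] 94
disc2 0.45 [271. 240.] 130
top [0.371 0.017 1.447] [ 0.038 -0.704  0.708 -0.047] [[505.569   0.    284.612]
 [  0.    505.569 210.727]
 [  0.      0.      1.   ]]
rod 0.64 [372. 225.] 333
stand 0.92 [414. 310.] 2344
stand 0.81 [227. 116.] 2286
stand 0.8 [368. 207.] 1841
drainer 0.87 [228. 213.] 5125
drainer 0.26 [365. 211.] 1884
disc0 0.69 [230. 212.] 5207
disc0 0.67 [207. 196.] 396
disc0 0.63 [213. 201.] 252
disc1 0.69 [230. 212.] 5207
disc1 0.67 [207. 196.] 396
disc1 0.63 [213. 201.] 252
disc2 0.69 [230. 212.] 5207
disc2 0.67 [207. 196.] 396
disc2 0.63 [213. 201.] 252
{'time': 0.7, 'joint_pos': array([-1.348,  0.053,  1.613,  0.   ,  1.476, -0.119]), 'joint_vel': array([ 0.   , -0.002,  0.002, -0.001,  0.   , -0.001]), 'joint_efforts': array([ -0.   , -39.356, -37.037,  -0.   ,   0.   ,   0.   ]), 'tool_pos': array([ 0.209, -0.589,  0.231]), 'tool_rot': array([-0.   ,  0.985,  0.17 ,  0.   ]), 'contact_force': array([-0.621,  0.862,  1.083]), 'ft_torque': array([ 0.008, -0.066,  0.03 ]), 'grasp_force': 0.0, 'gripper_width': 0.9986096888443894}
```

```bash
python3 -c "
import cv2
for n in('side','top'): cv2.imwrite(f'pics/{n}0b.png',cv2.resize(cv2.imread(f'pics/{n}0.png'),(800,600),interpolation=3))"
```

```text
(no output)
```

View pics/side0b.png

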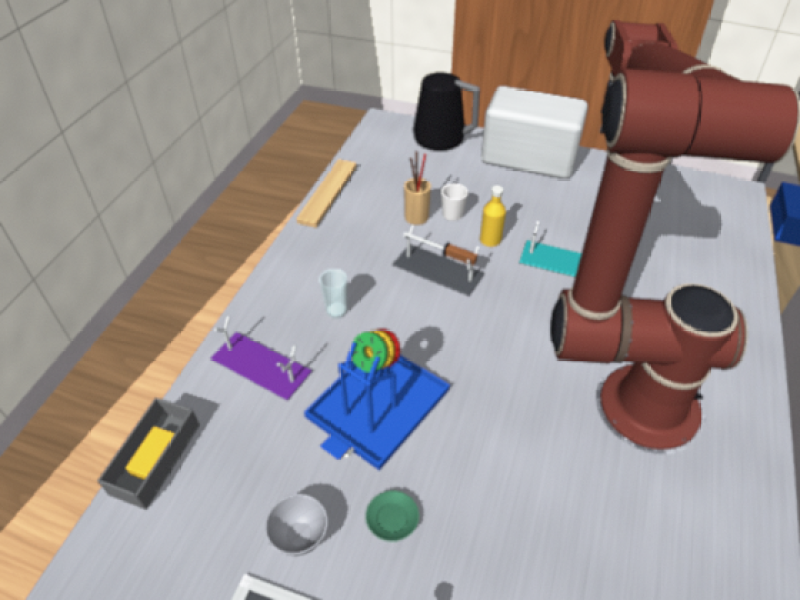

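View pics/top0b.png

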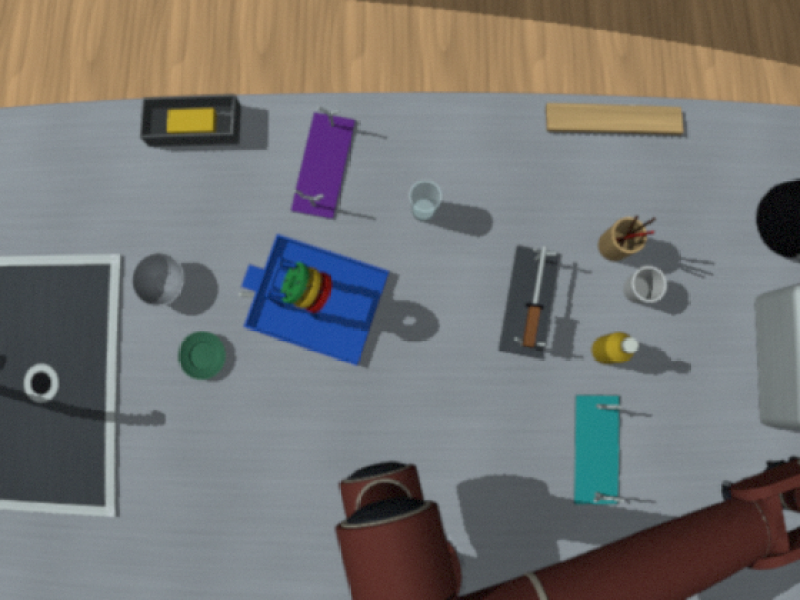

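Run:
```python
from h import *
np.set_printoptions(precision=4,suppress=True)
im=cv2.imread("pics/top0.png"); hsv=cv2.cvtColor(im,cv2.COLOR_BGR2HSV)
sd=cv2.imread("pics/side0.png"); hs=cv2.cvtColor(sd,cv2.COLOR_BGR2HSV)
def box(h,x0,y0,x1,y1,f):
    m=np.zeros(h.shape[:2],bool); m[y0:y1,x0:x1]=f(h[y0:y1,x0:x1].astype(int)); return m
def rect(n,m,z):
    ys,xs=np.nonzero(m); P=np.array([onz(n,(x,y),z)[:2] for x,y in zip(xs,ys)])
    r=cv2.minAreaRect((P*1000).astype(np.float32)); return r,P.mean(0)*1000
blue=lambda h:(abs(h[...,0]-110)<14)&(h[...,1]>150)
print("tray",rect("top",box(hsv,165,160,280,260,blue),.02))
dark=lambda h:(h[...,2]<85)&(h[...,1]<80)
md=box(hsv,345,165,400,255,dark); print("stand",md.sum(),rect("top",md,.008))
brown=lambda h:(h[...,0]<14)&(h[...,1]>130)
mh=box(hsv,350,200,395,250,brown); print("handle",mh.sum(),rect("top",mh,.093))
mhs=box(hs,300,160,345,195,brown)
p1=np.argwhere(mhs).mean(0)[::-1];p2=np.argwhere(mh).mean(0)[::-1]
print("h tri",p1,p2,mhs.sum(),*tri(p1,p2))
print("purple",rect("top",box(hsv,200,75,260,155,lambda h:(abs(h[...,0]-138)<10)&(h[...,1]>120)),.008))
# rod tip: rod trace ends
T=trace("top","rod")
sheet=np.vstack([cv2.resize(im[160:260,160:290],None,fx=4,fy=4,interpolation=2)[:, :520]])
s2=cv2.resize(im[165:255,340:405],None,fx=4,fy=4,interpolation=2)
s2=cv2.copyMakeBorder(s2,0,40,0,0,0)
cv2.imwrite("pics/crop1.png",np.hstack([sheet,s2]))
```

```text
Traceback (most recent call last):
  File "h.py", line 11, in onz
    o,d=ray(n,px); return o+d*(z-o[2])/d[2]
        ~~~^^^^^^
  File "h.py", line 9, in ray
    K,D,o,M=cam(n); u=cv2.undistortPoints(np.array([[px]],float),K,D)[0,0]; d=M@np.array([u[0],u[1],1]); return o,d/np.linalg.norm(d)
            ~~~^^^
  File "h.py", line 5, in cam
    c=camera_info(n); K=np.array(c["camera_matrix"]); D=np.array(c["distortion"]); o=np.array(c["origin"]); a=np.array(c["attitude"])
ValueError: time passes only in moves, steps and waits
```

Too many calibration calls, so I'll cache it.

```bash
sed -i 's/^def cam(n):/import functools\n@functools.cache\ndef cam(n):/' h.py
cat > m.py <<'E'
from h import *
np.set_printoptions(precision=4,suppress=True)
def box(h,x0,y0,x1,y1,f):
    m=np.zeros(h.shape[:2],bool); m[y0:y1,x0:x1]=f(h[y0:y1,x0:x1].astype(int)); return m
def rect(n,m,z):
    ys,xs=np.nonzero(m); P=np.array([onz(n,(x,y),z)[:2] for x,y in zip(xs,ys)])
    r=cv2.minAreaRect((P*1000).astype(np.float32)); return r,P.mean(0)*1000
blue=lambda h:(abs(h[...,0]-110)<14)&(h[...,1]>150)
dark=lambda h:(h[...,2]<85)&(h[...,1]<80)
brown=lambda h:(h[...,0]<14)&(h[...,1]>130)
E
python3 - <<'E'
from m import *
im=cv2.imread("pics/top0.png"); hsv=cv2.cvtColor(im,cv2.COLOR_BGR2HSV)
sd=cv2.imread("pics/side0.png"); hs=cv2.cvtColor(sd,cv2.COLOR_BGR2HSV)
print("tray",rect("top",box(hsv,180,160,280,260,blue),.02))
md=box(hsv,345,165,400,255,dark); print("stand",md.sum(),rect("top",md,.008))
mh=box(hsv,350,200,395,250,brown); print("handle",mh.sum(),rect("top",mh,.093))
mhs=box(hs,300,160,345,195,brown)
p1=np.argwhere(mhs).mean(0)[::-1];p2=np.argwhere(mh).mean(0)[::-1]
print("h tri",p1,p2,mhs.sum(),*tri(p1,p2))
a=cv2.resize(im[160:260,160:290],None,fx=4,fy=4,interpolation=2)
b=cv2.copyMakeBorder(cv2.resize(im[165:255,340:405],None,fx=4,fy=4,interpolation=2),0,40,0,0,0)
cv2.imwrite("pics/crop1.png",np.hstack([a,b]))
E
```

```text
tray (((551.7332153320312, 186.01084899902344), (252.5151824951172, 196.40289306640625), 71.1654052734375), array([545.6529, 172.9841]))
stand 1786 (((539.0000610351562, -273.434326171875), (137.52552795410156, 215.09654235839844), 78.79476928710938), array([ 543.9646, -247.482 ]))
handle 134 (((486.5926208496094, -235.70953369140625), (19.335494995117188, 75.57540130615234), 79.03398895263672), array([ 487.1928, -236.2243]))
h tri [321.4634 177.1707] [371.7761 227.7687] 123 [ 0.4912 -0.2371  0.0855] 0.006827824454529441
```

View pics/crop1.png

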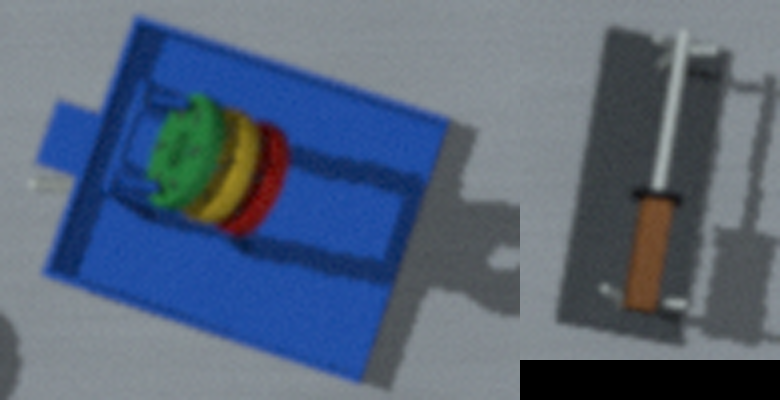

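Run:
```python
from m import *
def c(pts,z,off): 
    P=np.array([onz("top",(x/4+off[0],y/4+off[1]),z)[:2]*1000 for x,y in pts]); return P
T=c([(137,15),(450,122),(362,382),(43,272)],.022,(159.6,159.6)); S=c([(92,27),(212,50),(165,345),(37,322)],.008,(339.6,164.6))
for P in(T,S):
    print(P, P.mean(0),[np.linalg.norm(P[i]-P[i-1]) for i in range(4)])
ang=lambda v:np.degrees(np.arctan2(v[1],v[0]))
ux=(T[0]+T[3]-T[1]-T[2])/2; yd=ang(ux); uy=(T[0]+T[1]-T[2]-T[3])/2; print("drainer yaw",yd,ang(uy)-90)
e=np.array([np.cos(np.radians(yd)),np.sin(np.radians(yd))]); print("slot_mid",T.mean(0), "disc line")
sx=(S[0]+S[1]-S[2]-S[3])/2; print("stand yaw",ang(sx)); a=np.radians(ang(sx)); print("rest",S.mean(0)-60*np.array([np.cos(a),np.sin(a)]))
# rod axis: centre of collar & tip & handle rear in crop
Rr=c([(640-520,310),(683-520,32)],.085,(339.6,164.6)); print("rod rear/tip",Rr,ang(Rr[1]-Rr[0]),np.linalg.norm(Rr[1]-Rr[0]))
yw=ang(sx)
for k,lo,hi,sel in(("red",0,6,170),("yellow",20,30,999),("green",50,75,999)):
  out=[]
  for n,b in(("side",(235,225,285,265)),("top",(190,175,240,225))):
    h=cv2.cvtColor(cv2.imread(f"pics/{n}0.png"),cv2.COLOR_BGR2HSV)
    m=box(h,*b,lambda h:(((h[...,0]>=lo)&(h[...,0]<=hi))|(h[...,0]>=sel))&(h[...,1]>120)); q=np.argwhere(m); out.append(q.mean(0)[::-1]); 
  print(k,out,*tri(*out))
m=T.mean(0)
```

```text
[[682.2781 260.1489]
 [602.7232  34.1059]
 [417.923   96.5931]
 [496.2749 324.5741]] [549.7998 178.8555] [np.float64(196.84458801735653), np.float64(239.6339421936736), np.float64(195.07887391984585), np.float64(241.06921809143307)]
[[ 659.6626 -229.6133]
 [ 642.71   -318.0844]
 [ 427.7655 -276.9702]
 [ 445.1498 -184.5647]] [ 543.822  -252.3081] [np.float64(219.19193924865198), np.float64(90.08060573188756), np.float64(218.84135388482147), np.float64(94.02654800640777)]
drainer yaw 70.8226478789769 -108.894185441973
slot_mid [549.7998 178.8555] disc line
stand yaw -11.344747679021024
rest [ 484.9943 -240.5054]
rod rear/tip [[ 448.8162 -230.7883]
 [ 640.778  -266.0689]] -10.414145615642058 195.17697423833997
red [array([275.9545, 241.1212]), array([225.0807, 205.5342])] [0.5323 0.1507 0.176 ] 0.012729199275654772
yellow [array([268.3448, 242.8207]), array([217.2009, 202.5421])] [0.5428 0.1703 0.186 ] 0.004312396882307613
green [array([258.3317, 245.0176]), array([206.6138, 197.9611])] [0.5569 0.1962 0.2002] 0.004421209309930973
```

Emit:
{"name": "play_rows", "arguments": {"linear": [[0.033,0.044,0],[0.033,0.044,0],[0.033,0.044,0],[0.033,0.044,0],[0.033,0.044,0],[0.033,0.044,0],[0.033,0.044,0],[0.033,0.044,0]], "turn": [-3.9,-3.9,-3.9,-3.9,-3.9,-3.9,-3.9,-3.6], "hand": 0.0854}}

```text
time: 1.7
tool_pos: [0.4744, -0.2353, 0.2316]
tool_rot: [0.0, 0.995, -0.1, 0.0]
contact_force: [0.9, -0.7, 0.0]
gripper_width: 0.997
grasp_force: 0.0
```

Emit:
{"name": "play_rows", "arguments": {"linear": [[0,0,-0.03],[0,0,-0.03],[0,0,-0.02],[0,0,0]], "turn": [0,0,0,0]}}

```text
time: 2.2
tool_pos: [0.4724, -0.2363, 0.1495]
tool_rot: [-0.001, 0.995, -0.099, -0.002]
contact_force: [1.0, 0.9, -1.1]
gripper_width: 1.0
grasp_force: 0.0
```

Emit:
{"name": "play_rows", "arguments": {"linear": [[0.003,0,-0.025],[0,0,-0.025],[0,0,-0.02],[0,0,-0.015],[0,0,0]], "turn": [0,0,0,0,0]}}

```text
time: 2.82
tool_pos: [0.4762, -0.2368, 0.0659]
tool_rot: [-0.0, 0.995, -0.099, -0.0]
contact_force: [-0.1, -0.4, 1.1]
gripper_width: 1.0
grasp_force: 0.0
```

Run:
```python
from m import *
a=snap("side","pics/s1.png")[130:230,260:360]; b=snap("top","pics/t1.png")[160:260,330:430]
cv2.imwrite("pics/c1.png",cv2.resize(np.hstack([a,b])[...,::-1],(800,400),interpolation=2))
```

```text
(no output)
```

View pics/c1.png

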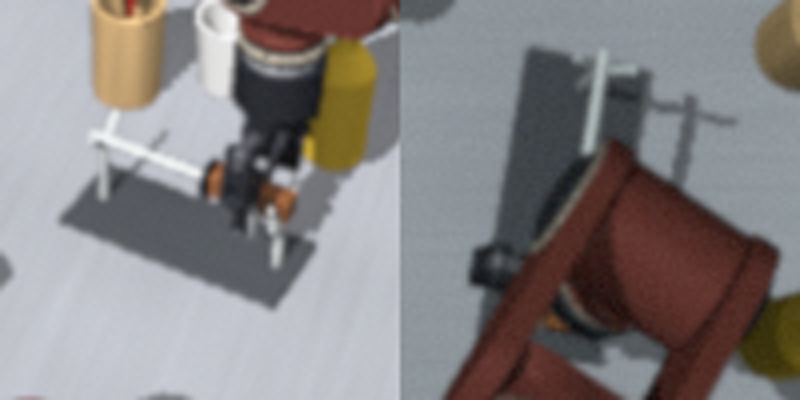

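Emit:
{"name": "play_rows", "arguments": {"linear": [[0,0,0],[0,0,0],[0,0,0],[0,0,0],[0,0,0],[0,0,0]], "turn": [0,0,0,0,0,0], "hand": 0.0}}

```text
time: 3.68
tool_pos: [0.4767, -0.2368, 0.0666]
tool_rot: [0.0, 0.995, -0.098, 0.0]
contact_force: [-0.6, 1.3, 2.5]
gripper_width: 0.222
grasp_force: 60.0
```

Emit:
{"name": "play_rows", "arguments": {"linear": [[0,0,0.01],[0,0,0.01],[0,0,0.01],[0,0,0.01],[0,0,0]], "turn": [0,0,0,0,0]}}

```text
time: 4.3
tool_pos: [0.4772, -0.2373, 0.1078]
tool_rot: [0.001, 0.995, -0.099, 0.001]
contact_force: [-1.0, -0.4, -2.1]
gripper_width: 0.224
grasp_force: 59.5
```

Run:
```python
from m import *
a=snap("side","pics/s2.png")[130:230,260:360]; b=snap("top","pics/t2.png")[160:260,330:430]
cv2.imwrite("pics/c2.png",cv2.resize(np.hstack([a,b])[...,::-1],(800,400),interpolation=2))
```

```text
(no output)
```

View pics/c2.png

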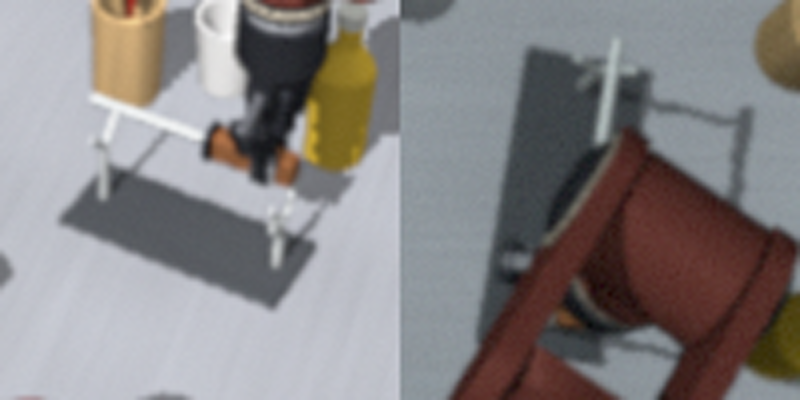

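Emit:
{"name": "play_rows", "arguments": {"linear": [[0.0286,-0.0063,0],[0.0286,-0.0063,0],[0.0286,-0.0063,0],[0,0,-0.02],[0,0,-0.01],[0,0,0]], "turn": [0,0,0,0,0,0]}}

```text
time: 5.15
tool_pos: [0.5601, -0.2546, 0.0737]
tool_rot: [-0.001, 0.995, -0.099, -0.002]
contact_force: [0.8, -0.4, -1.5]
gripper_width: 0.227
grasp_force: 59.5
```

Emit:
{"name": "play_rows", "arguments": {"linear": [[0,0,-0.01],[0,0,-0.007],[0,0,-0.007],[0,0,-0.007],[0,0,-0.007],[0,0,-0.007],[0,0,-0.007],[0,0,0]], "turn": [0,0,0,0,0,0,0,0]}}

```text
time: 6.15
tool_pos: [0.5646, -0.2548, 0.0267]
tool_rot: [-0.001, 0.995, -0.098, 0.002]
contact_force: [-1.1, 7.5, 7.0]
gripper_width: 0.222
grasp_force: 66.9
```

Run:
```python
from m import *
a=snap("side","pics/s3.png")[120:220,250:350]; b=snap("top","pics/t3.png")[150:250,330:430]
cv2.imwrite("pics/c3.png",cv2.resize(np.hstack([a,b])[...,::-1],(800,400),interpolation=2))
```

```text
(no output)
```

View pics/c3.png

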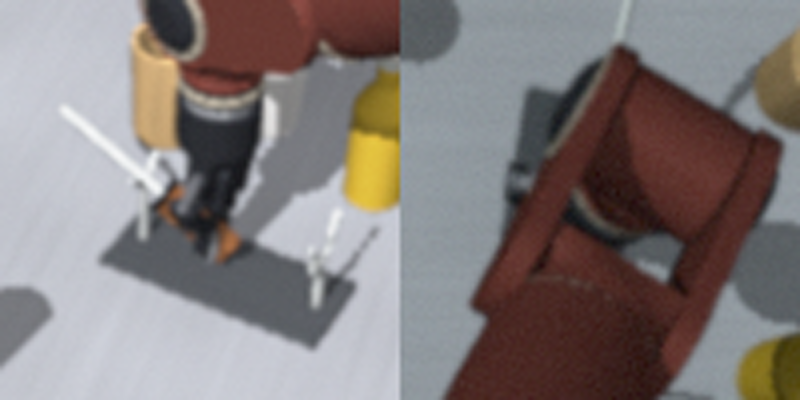

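Emit:
{"name": "play_rows", "arguments": {"linear": [[0,0,0.02],[0,0,0.03],[0,0,0.03],[0,0,0.03],[0,0,0.02],[0,0,0],[0,0,0]], "turn": [0,0,0,0,0,0,0]}}

```text
time: 7.12
tool_pos: [0.5615, -0.2554, 0.153]
tool_rot: [-0.0, 0.995, -0.099, -0.001]
contact_force: [-0.7, 0.1, -2.0]
gripper_width: 0.223
grasp_force: 65.1
```

Run:
```python
from m import *
a=snap("side","pics/s4.png"); b=snap("top","pics/t4.png"); p=np.array(state()["tool_pos"]); print(p)
u=np.array([np.cos(np.radians(-11.3)),np.sin(np.radians(-11.3))])
for th in(25,30,35):
    t=np.radians(th); P=np.r_[p[:2]+174*.001*np.cos(t)*u,p[2]+.015+.174*np.sin(t)]; print(th,P,proj("side",P),proj("top",P))
for n in("side","top"):
    for r in trace(n,"rod")[:2]:
        m=r["region"]; q=np.argwhere(m)[:,::-1]; print(n,r["p"],q.min(0),q.max(0), q[q[:,1].argmin()],q[q[:,0].argmin()])
a=a[90:190,240:340]; b=b[110:210,340:440]
cv2.imwrite("pics/c4.png",cv2.resize(np.hstack([a,b])[...,::-1],(800,400),interpolation=2))
```

```text
[ 0.5613 -0.2552  0.1523]
25 [ 0.716  -0.2861  0.2408] [[265.2007 119.843 ]] [[399.4108 130.9875]]
30 [ 0.7091 -0.2847  0.2543] [[266.8733 117.131 ]] [[400.2623 132.1788]]
35 [ 0.7011 -0.2831  0.2671] [[268.8722 114.6398]] [[401.0011 133.9152]]
side 0.45 [290 140] [311 156] [291 140] [290 142]
top 0.61 [378 132] [400 206] [398 132] [378 202]
```

View pics/c4.png

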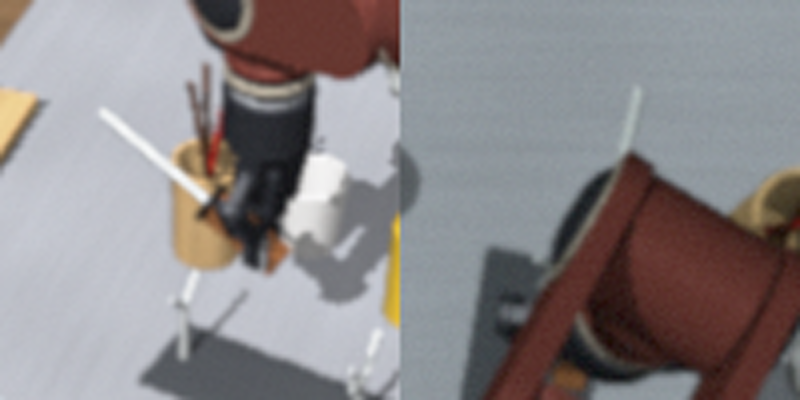

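Run:
```python
from m import *
p=np.array([.5614,-.2553,.1526])
tip,e=tri((265,117),(399.4,132)); d=tip-p; print("tip",tip,e,d)
g=p+[0,0,.0145]; v=tip-g; L=np.linalg.norm(v); print("len grip-tip",L,"tilt",np.degrees(np.arcsin(v[2]/L)),"yaw",np.degrees(np.arctan2(v[1],v[0])))
for th in (27,29,31): 
  t=np.radians(th);P=g+.174*np.r_[np.cos(t)*np.cos(-.2),np.cos(t)*np.sin(-.2),np.sin(t)]; print(th,proj("side",P),proj("top",P), proj("side",g+(P-g)*56/174))
```

```text
tip [ 0.712  -0.2819  0.2552] 0.0053564437395407435 [ 0.1506 -0.0266  0.1026]
len grip-tip 0.17648590102494344 tilt 29.962363761598024 yaw -10.03322599661617
27 [[265.883  118.6959]] [[399.9443 131.4217]] [[292.7395 140.9987]]
29 [[266.564  117.6205]] [[400.2784 131.9192]] [[292.9866 140.6774]]
31 [[267.2973 116.5797]] [[400.5947 132.5036]] [[293.2495 140.3687]]
```

Emit:
{"name": "play_rows", "arguments": {"linear": [[-0.011,0.0266,0],[-0.011,0.0266,0],[-0.011,0.0266,0],[-0.011,0.0266,0],[-0.011,0.0266,0],[-0.011,0.0266,0],[-0.011,0.0266,0],[-0.011,0.0266,0]], "turn": [8.2,8.2,8.2,8.2,8.2,8.2,8.2,8.2]}}

```text
time: 8.32
tool_pos: [0.4735, -0.042, 0.1536]
tool_rot: [-0.0, 0.889, 0.458, -0.0]
contact_force: [-0.1, -0.0, -1.5]
gripper_width: 0.221
grasp_force: 65.1
```

Emit:
{"name": "play_rows", "arguments": {"linear": [[0,0,0],[0,0,-0.02],[0,0,-0.03],[0,0,-0.03],[0,0,-0.01],[0,0,0]], "turn": [8.2,8.2,0,0,0,0]}}

```text
time: 9.07
tool_pos: [0.4738, -0.0428, 0.0637]
tool_rot: [-0.001, 0.816, 0.578, -0.001]
contact_force: [-0.6, 0.1, -0.8]
gripper_width: 0.228
grasp_force: 65.1
```

Run:
```python
from m import *
a=snap("side","pics/s5.png"); b=snap("top","pics/t5.png"); s=state(); p=np.array(s["tool_pos"]); print(p,s["tool_rot"],s["joint_pos"])
a=a[205:305,230:330]; b=b[165:265,185:285]
cv2.imwrite("pics/c5.png",cv2.resize(np.hstack([a,b])[...,::-1],(800,400),interpolation=2))
```

```text
[ 0.4752 -0.0432  0.0655] [0.0007 0.8157 0.5785 0.0006] [-0.2467 -0.1413  2.0922 -0.      1.1887  0.0904]
```

View pics/c5.png

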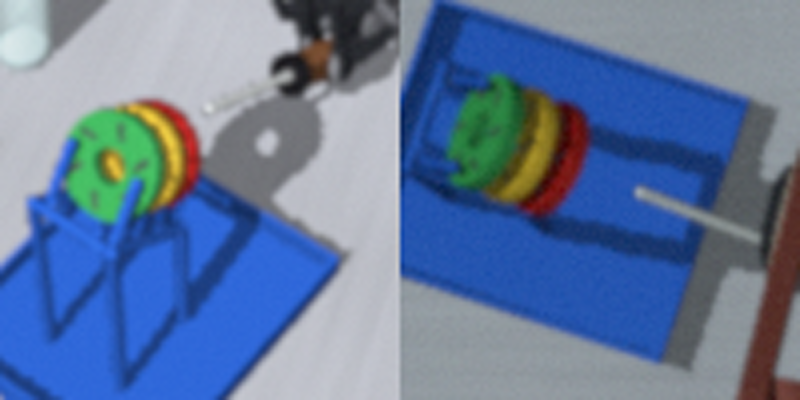

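Run:
```python
from m import *
M=np.array([.5498,.1789,.185]); y=np.radians(71); l=np.array([np.cos(np.radians(35))*np.cos(y),np.cos(np.radians(35))*np.sin(y),np.sin(np.radians(35))])
h=M+.030*l; print("hole",h,proj("side",h),proj("top",h),"tri",*tri((258,245.75),(205.5,198)))
p=np.array([.4752,-.0432,.0655]); g=p+[0,0,.0145]
yr=2*np.arctan2(.5785,.8157); print("yaw",np.degrees(yr))
for th in(28,30,32):
  t=np.radians(th); r=np.r_[np.cos(t)*np.cos(yr),np.cos(t)*np.sin(yr),np.sin(t)]; T=g+.174*r; print(th,T,proj("side",T),proj("top",T),proj("side",g+.053*r))
print("tip tri",*tri((281.75,232),(245,213)))
```

```text
hole [0.5578 0.2021 0.2022] [[258.006  246.3086]] [[203.9756 196.6328]] tri [0.5568 0.199  0.2005] 0.004420167890898955
yaw 70.68905145684548
28 [0.526  0.1018 0.1617] [[281.537  231.6552]] [[245.0749 211.0423]] [[302.9239 222.6167]]
30 [0.525 0.099 0.167] [[282.1776 229.8257]] [[246.0247 211.1677]] [[303.1159 222.0965]]
32 [0.524  0.0961 0.1722] [[282.8604 227.9745]] [[247.0532 211.3225]] [[303.3185 221.5719]]
tip tri [0.523  0.1024 0.1613] 0.004115505021605013
```

Emit:
{"name": "play_rows", "arguments": {"linear": [[0,0,-0.009],[0,0,-0.0095],[0.0043,0.0125,0.007],[0.0043,0.0125,0.007],[0.0043,0.0125,0.007],[0.0043,0.0125,0.007],[0,0,0],[0,0,0]], "turn": [0,0,0,0,0,0,0,0]}}

```text
time: 10.18
tool_pos: [0.4913, 0.0072, 0.0737]
tool_rot: [-0.0, 0.816, 0.579, -0.0]
contact_force: [-0.7, 1.0, -1.3]
gripper_width: 0.224
grasp_force: 65.2
```

Run:
```python
from m import *
a=snap("side","pics/s6.png"); b=snap("top","pics/t6.png"); s=state(); p=np.array(s["tool_pos"]); print(p)
a=a[205:280,230:305]; b=b[165:240,190:265]
cv2.imwrite("pics/c6.png",cv2.resize(np.hstack([a,b])[...,::-1],(800,400),interpolation=2))
```

```text
[0.4911 0.0069 0.0734]
```

View pics/c6.png

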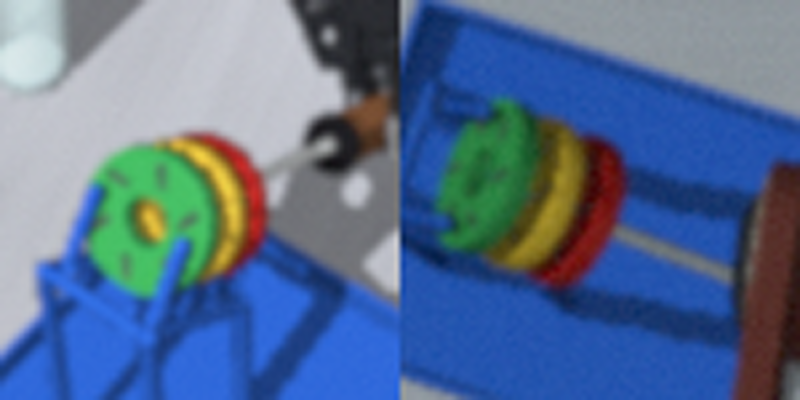

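Emit:
{"name": "play_rows", "arguments": {"linear": [[0.0029,0.0083,0.0047],[0.0029,0.0083,0.0047],[0.0029,0.0083,0.0047],[0.0029,0.0083,0.0047],[0,0,0]], "turn": [0,0,0,0,0]}}

```text
time: 10.9
tool_pos: [0.5037, 0.0409, 0.0933]
tool_rot: [0.0, 0.815, 0.579, 0.0]
contact_force: [-0.2, -0.1, -0.4]
gripper_width: 0.226
grasp_force: 65.2
```

```bash
cat > chk.py <<'E'
from m import *
import sys
def run(tag):
    ref={}
    for n,b in(("side",(200,150,320,280)),("top",(180,130,260,240))):
        im=snap(n,f"pics/{n[0]}{tag}.png")[...,::-1].copy(); h=cv2.cvtColor(im,cv2.COLOR_BGR2HSV)
        for k,lo,hi,sel in(("red",0,6,170),("yel",20,30,999),("grn",50,75,999)):
            m=box(h,*b,lambda h:(((h[...,0]>=lo)&(h[...,0]<=hi))|(h[...,0]>=sel))&(h[...,1]>120)); q=np.argwhere(m)
            print(n,k,len(q),q.mean(0)[::-1] if len(q) else "")
    print(state()["tool_pos"],state()["contact_force"],state()["ft_torque"])
if __name__=="__main__": run(sys.argv[1])
E
python3 chk.py 7
```

```text
side red 1112 [303.2896 171.9694]
side yel 143 [268.4476 242.8811]
side grn 394 [258.3223 245.0279]
top red 868 [244.28  211.659]
top yel 217 [217.2765 202.2627]
top grn 334 [206.6048 198.009 ]
[0.503  0.0404 0.0926] [ 0.2837  0.5173 -1.7303] [ 0.0204  0.0402 -0.0175]
```

Emit:
{"name": "play_rows", "arguments": {"linear": [[0.0029,0.0083,0.0047],[0.0029,0.0083,0.0047],[0.0029,0.0083,0.0047],[0.0029,0.0083,0.0047],[0,0,0]], "turn": [0,0,0,0,0]}}

```text
time: 11.62
tool_pos: [0.5153, 0.0741, 0.1121]
tool_rot: [0.0, 0.815, 0.579, 0.0]
contact_force: [1.2, 0.4, -1.3]
gripper_width: 0.223
grasp_force: 65.2
```

```bash
python3 chk.py 8
python3 - <<'E'
from m import *
# is bright metal seen just beyond green hole in side view?
p=np.array([.5145,.0745,.112]); g=p+[0,0,.0145]; y=np.radians(71); t=np.radians(28)
r=np.r_[np.cos(t)*np.cos(y),np.cos(t)*np.sin(y),np.sin(t)]
im=cv2.cvtColor(cv2.imread("pics/s8.png"),cv2.COLOR_BGR2HSV); i0=cv2.cvtColor(cv2.imread("pics/s6.png"),cv2.COLOR_BGR2HSV)
for L in(.150,.155,.16,.165,.17,.174,.18,.185):
    q=np.round(proj("side",g+L*r)[0]).astype(int); print(L,q,im[q[1],q[0]],i0[q[1],q[0]])
d=(i0[...,1].astype(int)-im[...,1]); print("diff px",[ (x,y) for y,x in np.argwhere(d[235:265,240:270]>70)+[235,240]])
E
```

```text
side red 1520 [299.6079 172.8355]
side yel 125 [269.976 242.4  ]
side grn 375 [258.6213 244.8693]
top red 1366 [239.5908 207.4231]
top yel 162 [215.821  203.7469]
top grn 300 [207.02   198.0467]
[0.5146 0.0736 0.1113] [ 0.4833  0.7199 -1.4394] [ 0.0219  0.0253 -0.0068]
0.15 [258 247] [ 22  26 175] [ 24 184 216]
0.155 [257 247] [ 45   3 175] [ 24 184 168]
0.16 [256 248] [ 50   5 152] [ 35 147 111]
0.165 [255 248] [ 90   6 167] [ 56 130 122]
0.17 [254 249] [ 72  25 182] [ 68 158 168]
0.174 [253 249] [ 83   9 228] [ 68 161 189]
0.18 [252 250] [ 67  56 220] [ 68 161 193]
0.185 [251 250] [ 67  95 205] [ 68 162 192]
diff px [(np.int64(258), np.int64(244)), (np.int64(259), np.int64(244)), (np.int64(255), np.int64(245)), (np.int64(256), np.int64(245)), (np.int64(257), np.int64(245)), (np.int64(258), np.int64(245)), (np.int64(259), np.int64(245)), (np.int64(260), np.int64(245)), (np.int64(254), np.int64(246)), (np.int64(255), np.int64(246)), (np.int64(256), np.int64(246)), (np.int64(257), np.int64(246)), (np.int64(258), np.int64(246)), (np.int64(259), np.int64(246)), (np.int64(260), np.int64(246)), (np.int64(252), np.int64(247)), (np.int64(253), np.int64(247)), (np.int64(254), np.int64(247)), (np.int64(255), np.int64(247)), (np.int64(256), np.int64(247)), (np.int64(257), np.int64(247)), (np.int64(258), np.int64(247)), (np.int64(259), np.int64(247)), (np.int64(260), np.int64(247)), (np.int64(251), np.int64(248)), (np.int64(252), np.int64(248)), (np.int64(253), np.int64(248)), (np.int64(254), np.int64(248)), (np.int64(255), np.int64(248)), (np.int64(256), np.int64(248)), (np.int64(257), np.int64(248)), (np.int64(258), np.int64(248)), (np.int64(251), np.int64(249)), (np.int64(252), np.int64(249)), (np.int64(253), np.int64(249)), (np.int64(254), np.int64(249)), (np.int64(255), np.int64(249)), (np.int64(256), np.int64(249)), (np.int64(252), np.int64(250)), (np.int64(253), np.int64(250)), (np.int64(254), np.int64(250))]
```

Emit:
{"name": "play_rows", "arguments": {"linear": [[-0.0014,-0.0041,0.0061],[-0.0014,-0.0041,0.0061],[-0.0014,-0.0041,0.0061],[-0.0014,-0.0041,0.0061],[0,0,0]], "turn": [0,0,0,0,0]}}

```text
time: 12.35
tool_pos: [0.5095, 0.0567, 0.1367]
tool_rot: [0.0, 0.816, 0.578, 0.001]
contact_force: [0.1, 0.4, -2.6]
gripper_width: 0.225
grasp_force: 64.9
```

```bash
python3 chk.py 9
```

```text
side red 957 [301.604  172.1264]
side yel 147 [272.0748 233.8095]
side grn 443 [261.0745 238.3025]
top red 1158 [242.8402 208.6606]
top yel 227 [220.8722 203.3304]
top grn 326 [210.1748 198.6564]
[0.5092 0.057  0.136 ] [ 0.1814 -0.3449 -2.9352] [-0.1465  0.0219  0.0045]
```

Emit:
{"name": "play_rows", "arguments": {"linear": [[-0.0014,-0.0041,0.0061],[-0.0014,-0.0041,0.0061],[-0.0014,-0.0041,0.0061],[-0.0014,-0.0041,0.0061],[-0.0014,-0.0041,0.0061],[-0.0014,-0.0041,0.0061],[-0.0014,-0.0041,0.0061],[0,0,0]], "turn": [0,0,0,0,0,0,0,0]}}

```text
time: 13.45
tool_pos: [0.4997, 0.0281, 0.1793]
tool_rot: [0.0, 0.816, 0.578, 0.001]
contact_force: [0.3, -0.6, -2.6]
gripper_width: 0.224
grasp_force: 64.9
```

```bash
python3 chk.py 10
```

```text
side red 389 [302.3162 173.8946]
side yel 130 [283.4769 215.2923]
side grn 364 [273.3242 219.456 ]
top red 693 [249.7388 211.0058]
top yel 132 [234.0076 211.8106]
top grn 246 [227.6626 203.8171]
[0.4992 0.0284 0.1784] [-0.0452 -0.6088 -3.3003] [-0.2161  0.0806  0.0239]
```

Emit:
{"name": "play_rows", "arguments": {"linear": [[-0.002,-0.006,0.01],[-0.004,-0.012,0.012],[-0.004,-0.012,0.012],[-0.004,-0.012,0.012],[-0.002,-0.006,0.005],[0,0,0]], "turn": [0,0,0,0,0,0]}}

```text
time: 14.3
tool_pos: [0.4834, -0.0202, 0.2301]
tool_rot: [0.0, 0.816, 0.578, 0.0]
contact_force: [-0.1, -1.0, -3.0]
gripper_width: 0.222
grasp_force: 64.8
```

```bash
cat >> chk.py <<'E'
    def rod(n,p,yaw,th,L):
        g=np.array(p)+[0,0,.0145]; y,t=np.radians([yaw,th]); return proj(n,g+L*np.r_[np.cos(t)*np.cos(y),np.cos(t)*np.sin(y),np.sin(t)])[0]
    p=state()["tool_pos"]; q=state()["tool_rot"]; yw=np.degrees(2*np.arctan2(q[2],q[1])); print("yaw",yw)
    for th in(-5,0,10,20,28): print(th,"tip side",rod("side",p,yw,th,.174),"top",rod("top",p,yw,th,.174))
    for n in("side","top"):
        h=cv2.cvtColor(cv2.imread(f"pics/{n[0]}{sys.argv[1]}.png"),cv2.COLOR_BGR2HSV)
        for th in range(-4,38,3):
            v=[]
            for L in(.145,.155,.165,.172,.18,.19):
                x,y=np.round(rod(n,p,yw,th,L)).astype(int); v.append((int(h[y,x,1]),int(h[y,x,2])))
            print(n,th,v)
E
python3 chk.py 11
```

```text
File "chk.py", line 12
    def rod(n,p,yaw,th,L):
IndentationError: unexpected indent
```

```bash
sed -i 's/^if __name__.*/if 1:\n    run(sys.argv[1])/' chk.py; python3 chk.py 11
```

```text
side red 85 [305.1765 187.9647]
side yel 112 [299.2768 190.    ]
side grn 394 [289.3071 193.5305]
top red 0 
top yel 25 [257.52 225.12]
top grn 207 [253.6232 214.2705]
[ 0.4831 -0.0196  0.2291] [-0.3672 -0.0265 -3.5625] [-0.1628  0.0772 -0.0027]
yaw 70.67623655796497
-5 tip side [271.3956 225.7029] top [226.0045 201.9642]
0 tip side [271.145  222.1055] top [225.0988 201.0103]
10 tip side [271.5895 213.8298] top [224.8078 199.583 ]
20 tip side [273.3333 204.3275] top [226.6754 198.8735]
28 tip side [275.6593 196.065 ] top [229.7968 198.8771]
side -4 [(14, 205), (14, 205), (11, 202), (13, 201), (13, 202), (14, 201)]
side -1 [(15, 207), (12, 205), (13, 201), (13, 202), (15, 203), (14, 205)]
side 2 [(13, 208), (13, 203), (14, 202), (14, 203), (14, 205), (14, 207)]
side 5 [(12, 207), (14, 204), (14, 205), (13, 204), (13, 209), (14, 207)]
side 8 [(15, 206), (14, 207), (14, 206), (12, 208), (15, 210), (13, 209)]
side 11 [(14, 206), (15, 207), (15, 208), (16, 210), (15, 209), (14, 207)]
side 14 [(12, 206), (14, 207), (15, 209), (13, 210), (13, 210), (15, 207)]
side 17 [(15, 200), (14, 207), 
[... 881 characters left out ...]
 (202, 159)]
top 11 [(33, 149), (21, 147), (43, 172), (205, 157), (201, 147), (202, 139)]
top 14 [(33, 149), (21, 147), (43, 172), (205, 157), (206, 125), (200, 131)]
top 17 [(20, 143), (21, 147), (25, 174), (150, 121), (206, 125), (200, 131)]
top 20 [(22, 137), (19, 147), (15, 153), (150, 121), (210, 118), (199, 113)]
top 23 [(24, 127), (18, 141), (23, 134), (62, 127), (207, 111), (199, 110)]
top 26 [(41, 118), (25, 135), (36, 126), (33, 132), (174, 94), (200, 106)]
top 29 [(65, 113), (51, 116), (71, 107), (62, 115), (152, 87), (215, 103)]
top 32 [(54, 117), (73, 108), (115, 102), (138, 105), (114, 103), (222, 85)]
top 35 [(76, 110), (154, 106), (105, 107), (71, 107), (147, 106), (202, 97)]
```

Emit:
{"name": "play_rows", "arguments": {"linear": [[-0.0005,-0.01,0],[-0.001,-0.02,0],[-0.001,-0.02,0],[-0.001,-0.02,0],[-0.001,-0.02,0],[-0.001,-0.02,0],[-0.001,-0.02,0],[-0.001,-0.02,0]], "turn": [-3,-6,-7,-8,-8,-8,-8,-8]}}

```text
time: 15.4
tool_pos: [0.4754, -0.1704, 0.2289]
tool_rot: [-0.0, 0.992, 0.125, -0.001]
contact_force: [0.2, 1.0, -3.4]
gripper_width: 0.226
grasp_force: 64.8
```

Emit:
{"name": "play_rows", "arguments": {"linear": [[-0.001,-0.02,0],[-0.001,-0.02,0],[-0.001,-0.017,0],[-0.0005,-0.009,0],[0,0,0],[0,0,0]], "turn": [-8,-8,-7,-3,0,0]}}

```text
time: 16.15
tool_pos: [0.4721, -0.2353, 0.2291]
tool_rot: [-0.0, 0.995, -0.098, -0.0]
contact_force: [-0.4, 0.1, -2.3]
gripper_width: 0.222
grasp_force: 64.8
```

Emit:
{"name": "play_rows", "arguments": {"linear": [[0,-0.0006,-0.02],[0,0,-0.03],[0,0,-0.03],[0,0,-0.03],[0,0,-0.02],[0,0,-0.005],[0,0,0],[0,0,0]], "turn": [0,0,0,0,0,0,0,0]}}

```text
time: 17.15
tool_pos: [0.4732, -0.2368, 0.096]
tool_rot: [0.001, 0.995, -0.099, 0.001]
contact_force: [1.1, 0.6, -2.9]
gripper_width: 0.223
grasp_force: 64.9
```

Run:
```python
from m import *
a=snap("side","pics/s12.png")[110:210,260:360]; b=snap("top","pics/t12.png")[150:250,330:430]; print(state()["tool_pos"],state()["contact_force"])
cv2.imwrite("pics/c12.png",np.hstack([cv2.resize(a,(600,600),interpolation=2),cv2.copyMakeBorder(cv2.resize(b,(200,200),interpolation=2),0,400,0,0,0)])[...,::-1])
```

```text
[ 0.4731 -0.2368  0.0959] [-0.1842 -0.9843 -3.7029]
```

View pics/c12.png

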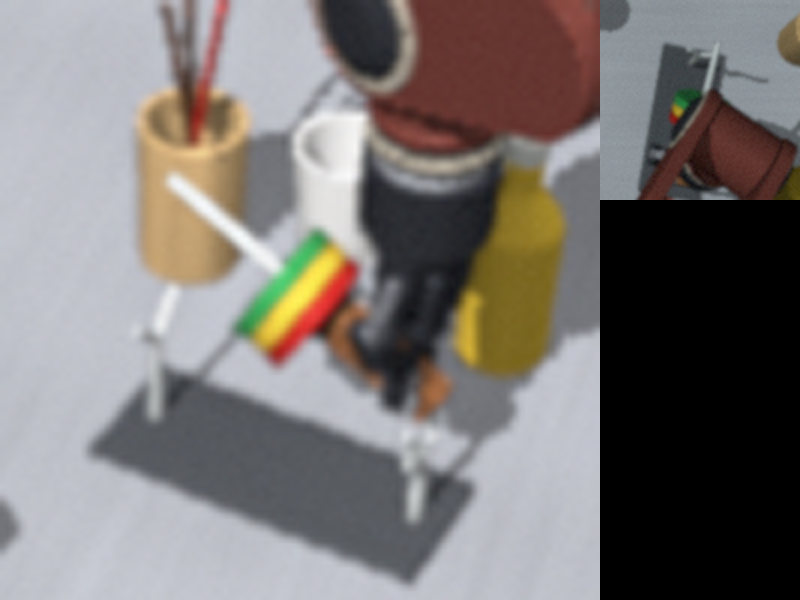

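Emit:
{"name": "play_rows", "arguments": {"linear": [[0,0,-0.01],[0,0,-0.005],[0,0,-0.004],[0,0,-0.003],[0,0,0]], "turn": [0,0,0,0,0]}}

```text
time: 17.88
tool_pos: [0.4734, -0.2369, 0.0741]
tool_rot: [0.001, 0.995, -0.099, 0.001]
contact_force: [2.3, 0.7, 4.7]
gripper_width: 0.221
grasp_force: 67.3
```

```bash
python3 -c "
from plant import *
s=state(); print(s['tool_pos'],s['contact_force'],s['ft_torque'])"
```

```text
[ 0.47339405 -0.23691034  0.07407572] [2.34622801 0.69966867 4.68022992] [ 0.06739111 -0.0896201   0.04520617]
```

Emit:
{"name": "play_rows", "arguments": {"linear": [[0,0,-0.0015],[0,0,-0.0015],[0,0,0]], "turn": [0,0,0]}}

```text
time: 18.25
tool_pos: [0.4753, -0.2379, 0.0725]
tool_rot: [0.002, 0.995, -0.099, 0.004]
contact_force: [9.0, -3.0, -2.8]
gripper_width: 0.22
grasp_force: 65.0
```

Run:
```python
from m import *
s=state(); print(s['tool_pos'],s['contact_force'],s['ft_torque'])
snap("side","pics/s13.png"); h=cv2.cvtColor(cv2.imread("pics/s13.png"),cv2.COLOR_BGR2HSV)
# green/red disc centroids
for k,lo,hi in(("grn",50,75),("yel",20,32)):
    for f in("s12","s13"):
        h=cv2.cvtColor(cv2.imread(f"pics/{f}.png"),cv2.COLOR_BGR2HSV); m=box(h,295,140,322,175,lambda h:(h[...,0]>=lo)&(h[...,0]<=hi)&(h[...,1]>110)); print(k,f,np.argwhere(m).mean(0)[::-1])
```

```text
[ 0.4753 -0.2379  0.0725] [ 9.0416 -2.9919 -2.824 ] [-0.4696 -1.5617 -0.0207]
grn s12 [306.8367 156.2857]
grn s13 [305.7  161.68]
yel s12 [309.1471 159.0882]
yel s13 [308.5652 163.8406]
```

Emit:
{"name": "play_rows", "arguments": {"linear": [[0,0,0.006],[0,0,0.004],[-0.0034,0.0007,0],[0,0,0],[0,0,-0.004],[0,0,-0.003],[0,0,0]], "turn": [0,0,0,0,0,0,0]}}

```text
time: 19.18
tool_pos: [0.473, -0.2375, 0.0755]
tool_rot: [0.002, 0.995, -0.098, 0.005]
contact_force: [11.4, -2.7, 1.4]
gripper_width: 0.225
grasp_force: 70.7
```

Emit:
{"name": "play_rows", "arguments": {"linear": [[0,0,-0.0015],[0,0,0]], "turn": [0,0]}}

```text
time: 19.42
tool_pos: [0.4731, -0.2377, 0.0746]
tool_rot: [0.002, 0.995, -0.099, 0.005]
contact_force: [9.2, -2.3, 4.8]
gripper_width: 0.222
grasp_force: 70.1
```

Emit:
{"name": "play_rows", "arguments": {"linear": [[0,0,0.01],[0,0,0.02],[0,0,0.03],[0,0,0.03],[0,0,0.01],[0,0,0]], "turn": [0,0,0,0,0,0]}}

```text
time: 20.18
tool_pos: [0.4684, -0.2354, 0.1704]
tool_rot: [-0.0, 0.995, -0.099, -0.001]
contact_force: [-0.1, 0.4, -3.9]
gripper_width: 0.224
grasp_force: 64.9
```

```bash
sed -i 's/range(-4,38,3)/range(0,43,2)/; s/^    for th in(-5,0.*$//' chk.py; python3 chk.py 14 | grep -v top
python3 - <<'E'
from m import *
c=np.array([.5438,-.2523]); ux=np.array([.981,-.196]); uy=np.array([.196,.981])
for s in(1,-1): P=np.r_[c-.089*ux+s*.024*uy,.096]; print(s,P,proj("side",P),proj("top",P))
# bright blobs near rear fork in the initial top and current side pictures
for n,f,b in(("side","s14",(315,165,345,200)),("top","top0",(350,225,400,255))):
    h=cv2.cvtColor(cv2.imread(f"pics/{f}.png"),cv2.COLOR_BGR2HSV); m=box(h,*b,lambda h:(h[...,1]<40)&(h[...,2]>(205 if n=="side" else 150)))
    k,l,st,ce=cv2.connectedComponentsWithStats(m.astype(np.uint8))
    for i in range(1,k):
        if st[i,4]>3: print(n,st[i],ce[i])
E
```

```text
side red 11 [308.7273 151.3636]
side yel 5 [305.2 150.4]
side grn 0 
[ 0.4678 -0.2349  0.169 ] [-0.0433 -0.2284 -3.3668] [0.0335 0.1698 0.0069]
yaw -11.321853275218292
side 0 [(104, 198), (105, 197), (105, 200), (105, 199), (98, 183), (14, 199)]
side 2 [(103, 200), (105, 197), (105, 199), (105, 200), (97, 184), (13, 199)]
side 4 [(106, 202), (105, 199), (104, 201), (106, 202), (102, 183), (12, 194)]
side 6 [(106, 204), (104, 201), (104, 203), (105, 202), (101, 182), (12, 194)]
side 8 [(103, 206), (104, 204), (103, 208), (104, 208), (101, 184), (12, 173)]
side 10 [(104, 206), (105, 218), (105, 214), (104, 215), (103, 200), (19, 178)]
side 12 [(104, 198), (104, 230), (105, 185), (105, 167), (105, 180), (29, 200)]
side 14 [(105, 212), (117, 181), (105, 162), (103, 136), (104, 137), (68, 206)]
side 16 [(106, 221), (154, 149), (105, 178), (104, 172), (107, 134), (62, 205)]
side 18 [(105, 175), (171, 146), (111, 142), (105, 170), (107, 143), (39, 209)]
side 20 [(109, 155), (148, 164), (113, 135), (107, 152), (100, 184), (3, 191)]
side 22 [(102, 110), (174, 151), (152, 87), (108, 146), (69,
[... 370 characters left out ...]
, (37, 117)]
side 34 [(8, 190), (10, 198), (62, 164), (83, 176), (5, 141), (18, 113)]
side 36 [(14, 200), (11, 200), (13, 172), (99, 160), (9, 178), (17, 105)]
side 38 [(14, 200), (13, 201), (14, 199), (46, 168), (23, 181), (6, 139)]
side 40 [(13, 199), (11, 200), (16, 204), (10, 181), (87, 172), (11, 187)]
side 42 [(13, 201), (14, 201), (15, 204), (13, 203), (96, 160), (10, 198)]
1 [ 0.4612 -0.2113  0.096 ] [[329.2276 181.8996]] [[363.0868 237.3353]]
-1 [ 0.4518 -0.2584  0.096 ] [[335.2523 173.6486]] [[380.3895 240.665 ]]
side [322 165   9   7  35] [325.8571 167.4   ]
side [332 166   2   2   4] [332.5 166.5]
side [331 171   6   9  25] [333.24 174.68]
side [331 181   2   3   4] [331.5 182. ]
```

Emit:
{"name": "play_rows", "arguments": {"linear": [[-0.0005,0.004,0],[-0.0005,0.004,0],[-0.0005,0.004,0],[-0.0005,0.004,0],[-0.0005,0.004,0],[-0.0005,0.004,0],[-0.0005,0.004,0],[-0.0005,0.004,0]], "turn": [4,7,9,9,9,9,9,9]}}

```text
time: 21.28
tool_pos: [0.4639, -0.2029, 0.1689]
tool_rot: [-0.001, 0.891, 0.454, -0.001]
contact_force: [-0.9, -0.5, -3.1]
gripper_width: 0.225
grasp_force: 64.9
```

Emit:
{"name": "play_rows", "arguments": {"linear": [[-0.0005,0.004,0],[-0.001,0.005,0],[0,0,-0.02],[0,0,-0.02],[0,0,-0.015],[0,0,-0.007],[0,0,0]], "turn": [9,9,5,2.3,0,0,0]}}

```text
time: 22.15
tool_pos: [0.4631, -0.1944, 0.1084]
tool_rot: [-0.001, 0.772, 0.636, -0.0]
contact_force: [0.1, 0.8, -2.8]
gripper_width: 0.223
grasp_force: 64.9
```

```bash
python3 -c "
from plant import *
s=state(); print(s['tool_pos'],s['contact_force'],s['ft_torque'],s['tool_rot'])"
```

```text
[ 0.46306538 -0.19439368  0.10835448] [ 0.11423324  0.76974064 -2.82868203] [-0.22439486  0.0400388  -0.0067219 ] [-5.72038889e-04  7.71822373e-01  6.35837905e-01 -2.34152327e-04]
```

Position is good (yaw 79°), so I'll lower in small steps.

Emit:
{"name": "play_rows", "arguments": {"linear": [[0,0,-0.003],[0,0,-0.003],[0,0,0]], "turn": [0,0,0]}}

```text
time: 22.52
tool_pos: [0.4644, -0.1957, 0.1045]
tool_rot: [0.002, 0.772, 0.636, 0.0]
contact_force: [0.2, -2.8, 0.8]
gripper_width: 0.22
grasp_force: 65.5
```

Emit:
{"name": "play_rows", "arguments": {"linear": [[0,0,-0.002],[0,0,0]], "turn": [0,0]}}

```text
time: 22.78
tool_pos: [0.4647, -0.1959, 0.104]
tool_rot: [0.002, 0.772, 0.636, 0.0]
contact_force: [-3.4, -0.7, 9.2]
gripper_width: 0.226
grasp_force: 66.7
```

```bash
python3 chk.py 15 | grep side
```

```text
side red 2 [317.5 188. ]
side yel 4 [316.75 186.  ]
side grn 201 [313.3483 187.0199]
side 0 [(14, 205), (14, 205), (14, 207), (14, 207), (14, 206), (15, 206)]
side 2 [(14, 207), (15, 207), (15, 207), (14, 205), (14, 205), (14, 206)]
side 4 [(14, 206), (14, 205), (14, 205), (13, 204), (12, 205), (14, 206)]
side 6 [(15, 206), (13, 202), (14, 205), (14, 204), (14, 205), (14, 205)]
side 8 [(14, 205), (13, 204), (11, 202), (14, 205), (12, 205), (14, 205)]
side 10 [(15, 205), (13, 202), (16, 204), (15, 204), (12, 205), (14, 204)]
side 12 [(15, 185), (14, 203), (14, 203), (16, 204), (14, 203), (13, 203)]
side 14 [(19, 106), (13, 195), (13, 202), (14, 204), (15, 204), (14, 202)]
side 16 [(31, 100), (18, 111), (14, 200), (14, 201), (13, 201), (13, 202)]
side 18 [(84, 122), (21, 99), (15, 120), (14, 178), (14, 199), (14, 201)]
side 20 [(159, 189), (79, 122), (24, 97), (19, 107), (14, 162), (14, 198)]
side 22 [(164, 188), (154, 177), (31, 98), (23, 99), (23, 101), (16, 142)]
side 24 [(130, 174), (137, 179), (150, 172), (81, 119), (27, 96), (24, 97)]
side 26 [(101, 164), (74, 172), (25, 195), (67, 161), (45, 101), (22, 94)]
side 28 [(18, 171), (13, 163), (22, 172), (11, 214), (15, 215), (13, 116)]
side 30 [(32, 175), (89, 184), (59, 181), (85, 186), (43, 210), (66, 182)]
side 32 [(145, 186), (121, 185), (146, 189), (158, 189), (148, 188), (157, 187)]
side 34 [(157, 177), (157, 184), (157, 183), (157, 185), (162, 191), (161, 188)]
side 36 [(162, 189), (153, 178), (137, 162), (131, 156), (137, 162), (150, 178)]
side 38 [(164, 190), (161, 190), (153, 183), (153, 183), (148, 177), (148, 172)]
side 40 [(159, 191), (159, 192), (162, 190), (162, 191), (154, 190), (128, 183)]
side 42 [(159, 180), (157, 185), (145, 188), (121, 185), (92, 181), (56, 179)]
```

Emit:
{"name": "play_rows", "arguments": {"linear": [[0,0,-0.002],[0,0,0]], "turn": [0,0]}}

```text
time: 23.12
tool_pos: [0.4656, -0.1966, 0.1036]
tool_rot: [0.003, 0.772, 0.636, 0.0]
contact_force: [-4.5, -1.3, 14.0]
gripper_width: 0.219
grasp_force: 67.4
```

Emit:
{"name": "play_rows", "arguments": {"linear": [[0,0,-0.002],[0,0,0]], "turn": [0,0]}}

```text
time: 23.38
tool_pos: [0.4665, -0.1972, 0.1031]
tool_rot: [0.004, 0.772, 0.636, 0.001]
contact_force: [-4.6, -0.2, 18.9]
gripper_width: 0.225
grasp_force: 68.0
```

```bash
python3 chk.py 16 | grep side
```

```text
side red 1 [317. 188.]
side yel 4 [316.75 186.  ]
side grn 205 [313.1366 186.8829]
side 0 [(14, 206), (14, 207), (14, 205), (13, 204), (14, 205), (12, 206)]
side 2 [(15, 206), (12, 206), (14, 204), (14, 204), (14, 206), (15, 206)]
side 4 [(14, 206), (13, 204), (14, 205), (14, 205), (12, 206), (13, 204)]
side 6 [(13, 204), (14, 205), (15, 204), (12, 205), (15, 206), (14, 206)]
side 8 [(15, 203), (14, 204), (13, 203), (14, 205), (14, 204), (14, 204)]
side 10 [(14, 203), (14, 203), (15, 204), (14, 204), (13, 204), (15, 204)]
side 12 [(13, 193), (13, 202), (14, 204), (14, 203), (13, 202), (13, 204)]
side 14 [(16, 112), (14, 198), (14, 202), (14, 201), (14, 201), (14, 203)]
side 16 [(49, 109), (17, 119), (14, 200), (14, 201), (14, 201), (14, 203)]
side 18 [(146, 170), (21, 99), (15, 138), (13, 192), (14, 200), (15, 200)]
side 20 [(156, 185), (107, 136), (24, 97), (19, 122), (13, 181), (14, 198)]
side 22 [(162, 189), (140, 164), (49, 105), (24, 95), (23, 101), (15, 155)]
side 24 [(143, 175), (145, 174), (130, 153), (40, 102), (19, 94), (21, 97)]
side 26 [(84, 161), (27, 160), (29, 176), (83, 162), (68, 142), (22, 94)]
side 28 [(16, 171), (14, 169), (20, 194), (7, 232), (16, 209), (27, 121)]
side 30 [(28, 180), (69, 177), (47, 172), (73, 175), (104, 189), (53, 196)]
side 32 [(120, 182), (160, 190), (156, 185), (164, 188), (160, 191), (159, 186)]
side 34 [(156, 180), (156, 186), (157, 184), (159, 184), (162, 191), (164, 190)]
side 36 [(163, 189), (142, 169), (123, 155), (123, 155), (136, 163), (152, 179)]
side 38 [(160, 191), (161, 190), (162, 191), (162, 189), (146, 170), (144, 173)]
side 40 [(158, 189), (160, 190), (162, 190), (162, 190), (159, 189), (81, 188)]
side 42 [(160, 187), (158, 184), (138, 185), (138, 185), (107, 188), (20, 190)]
```

Emit:
{"name": "play_rows", "arguments": {"linear": [[-0.003,0.002,0],[0,0,-0.003],[0,0,0]], "turn": [0,0,0]}}

```text
time: 23.85
tool_pos: [0.4651, -0.1969, 0.1028]
tool_rot: [0.007, 0.772, 0.636, 0.001]
contact_force: [-5.8, -2.1, 27.7]
gripper_width: 0.226
grasp_force: 69.1
```

Emit:
{"name": "play_rows", "arguments": {"linear": [[-0.001,0.001,-0.003],[0,0,0]], "turn": [0,0]}}

```text
time: 24.1
tool_pos: [0.4661, -0.1978, 0.1002]
tool_rot: [0.011, 0.772, 0.636, 0.001]
contact_force: [1.0, -9.4, 19.4]
gripper_width: 0.222
grasp_force: 69.4
```

```bash
sed -i 's/print(n,th,v)/(v[3][1]>195 and v[3][0]<13 or v[2][1]>195 and v[2][0]<13) and print(n,th,v)/' chk.py; python3 chk.py 17 | grep side
```

```text
side red 1 [317. 189.]
side yel 8 [317. 186.]
side grn 207 [313.0338 188.5362]
side 10 [(14, 201), (15, 204), (16, 205), (12, 206), (11, 204), (14, 204)]
side 24 [(20, 177), (24, 170), (18, 196), (6, 205), (9, 170), (21, 109)]
```

Emit:
{"name": "play_rows", "arguments": {"linear": [[0,0,0.008],[-0.002,0.006,0.004],[-0.001,0.002,0],[0,0,-0.006],[0,0,-0.006],[0,0,0]], "turn": [0,0,0,0,0,0]}}

```text
time: 24.95
tool_pos: [0.4554, -0.183, 0.0894]
tool_rot: [-0.001, 0.772, 0.636, -0.001]
contact_force: [-1.1, 0.1, -2.8]
gripper_width: 0.224
grasp_force: 66.2
```

Emit:
{"name": "play_rows", "arguments": {"linear": [[-0.001,0.001,-0.003],[0,0,0]], "turn": [0,0]}}

```text
time: 25.2
tool_pos: [0.4552, -0.1824, 0.0877]
tool_rot: [-0.0, 0.772, 0.636, -0.0]
contact_force: [0.9, 0.5, -3.2]
gripper_width: 0.225
grasp_force: 66.2
```

```bash
python3 chk.py 18 | grep side
```

```text
side red 1 [319. 196.]
side yel 6 [317.6667 195.1667]
side grn 170 [313.6588 194.0588]
side 2 [(15, 205), (12, 205), (12, 205), (14, 206), (14, 207), (16, 211)]
side 8 [(15, 205), (15, 205), (14, 206), (12, 205), (13, 208), (15, 209)]
side 10 [(15, 204), (14, 204), (15, 205), (11, 206), (14, 207), (13, 208)]
side 14 [(13, 203), (14, 204), (12, 206), (14, 207), (15, 208), (12, 206)]
side 16 [(32, 191), (14, 205), (12, 205), (16, 207), (15, 208), (15, 206)]
side 18 [(125, 185), (16, 201), (12, 205), (14, 205), (14, 204), (13, 203)]
side 24 [(78, 164), (97, 166), (48, 192), (11, 217), (11, 201), (13, 201)]
```

Emit:
{"name": "play_rows", "arguments": {"linear": [[0,0,0.012],[0,0,0.008],[0.007,-0.0103,0],[0,0,-0.006],[0,0,0]], "turn": [0,0,0,0,0]}}

```text
time: 25.92
tool_pos: [0.4628, -0.1942, 0.1025]
tool_rot: [0.001, 0.772, 0.636, -0.001]
contact_force: [-0.6, -5.0, 0.8]
gripper_width: 0.223
grasp_force: 66.8
```

Emit:
{"name": "play_rows", "arguments": {"linear": [[-0.0013,0.0013,-0.003],[-0.0013,0.0013,-0.003],[-0.0013,0.0013,-0.003],[0,0,0]], "turn": [0,0,0,0]}}

```text
time: 26.42
tool_pos: [0.4627, -0.1939, 0.1011]
tool_rot: [0.007, 0.772, 0.636, -0.0]
contact_force: [-5.4, -6.4, 25.7]
gripper_width: 0.223
grasp_force: 70.5
```

Emit:
{"name": "play_rows", "arguments": {"linear": [[-0.001,0.001,-0.003],[0,0,0]], "turn": [0,0]}}

```text
time: 26.68
tool_pos: [0.4634, -0.1919, 0.0988]
tool_rot: [0.008, 0.772, 0.636, 0.002]
contact_force: [-2.3, -1.0, 26.5]
gripper_width: 0.226
grasp_force: 72.4
```

```bash
python3 chk.py 19 | grep side
```

```text
side red 0 
side yel 6 [317.1667 187.8333]
side grn 197 [312.9391 191.3147]
side 0 [(15, 206), (14, 206), (12, 208), (15, 209), (15, 207), (15, 207)]
side 8 [(14, 207), (14, 205), (15, 206), (12, 205), (15, 206), (14, 206)]
side 18 [(21, 172), (22, 174), (8, 186), (8, 211), (13, 202), (16, 202)]
side 20 [(5, 188), (8, 185), (8, 190), (6, 204), (3, 228), (13, 200)]
```

Emit:
{"name": "play_rows", "arguments": {"linear": [[-0.0005,0,-0.002],[0,0,-0.002],[0,0,0]], "turn": [0,0,0]}}

```text
time: 27.15
tool_pos: [0.4639, -0.1917, 0.0978]
tool_rot: [0.008, 0.772, 0.636, 0.003]
contact_force: [-7.1, 4.1, 41.2]
gripper_width: 0.225
grasp_force: 75.0
```

```bash
python3 chk.py 20 | grep side
```

```text
side red 0 
side yel 10 [316.8 185.3]
side grn 193 [312.8342 191.7772]
side 6 [(14, 205), (13, 208), (12, 207), (14, 205), (13, 204), (15, 205)]
side 16 [(86, 175), (11, 187), (7, 206), (10, 202), (14, 201), (14, 202)]
side 18 [(8, 190), (15, 190), (6, 210), (4, 229), (8, 223), (14, 200)]
side 20 [(7, 185), (13, 189), (8, 196), (6, 207), (4, 229), (15, 202)]
```

Emit:
{"name": "play_rows", "arguments": {"linear": [[0,0,0.01],[0,0,0.025],[0,0,0.025],[0,0,0.02],[0,0,0]], "turn": [0,0,0,0,0]}}

```text
time: 27.88
tool_pos: [0.457, -0.1876, 0.1661]
tool_rot: [-0.0, 0.772, 0.636, 0.0]
contact_force: [0.6, -0.3, -2.9]
gripper_width: 0.224
grasp_force: 68.6
```

Emit:
{"name": "play_rows", "arguments": {"linear": [[0.001,-0.003,0],[0.001,-0.005,0],[0.001,-0.005,0],[0.001,-0.005,0],[0.001,-0.005,0],[0.001,-0.005,0],[0.001,-0.005,0],[0.001,-0.005,0]], "turn": [-5,-8,-9,-9,-9,-9,-9,-9]}}

```text
time: 28.88
tool_pos: [0.4634, -0.2248, 0.1628]
tool_rot: [-0.002, 0.995, 0.102, -0.002]
contact_force: [0.7, -0.2, -3.8]
gripper_width: 0.222
grasp_force: 68.6
```

Emit:
{"name": "play_rows", "arguments": {"linear": [[0.001,-0.005,0],[0.001,-0.003,0],[0.001,0,0],[0,0,0],[0,0,0]], "turn": [-9,-9,-5.3,0,0]}}

```text
time: 29.5
tool_pos: [0.4672, -0.2332, 0.1644]
tool_rot: [-0.001, 0.995, -0.098, -0.001]
contact_force: [0.1, -0.1, -2.8]
gripper_width: 0.221
grasp_force: 68.6
```

```bash
python3 chk.py 21 | grep -v top
```

```text
side red 37 [310.5676 153.5676]
side yel 21 [305.7143 152.1905]
side grn 9 [302.4444 151.2222]
[ 0.4676 -0.2335  0.1652] [ 0.2257 -0.6234 -2.7711] [0.0534 0.1961 0.0197]
yaw -11.266959961929215
side 18 [(2, 244), (3, 244), (5, 246), (3, 246), (34, 167), (37, 206)]
side 20 [(2, 244), (26, 223), (9, 201), (10, 227), (76, 150), (39, 208)]
side 40 [(14, 201), (14, 201), (16, 204), (12, 198), (90, 172), (12, 186)]
```

Emit:
{"name": "play_rows", "arguments": {"linear": [[0.005,-0.003,-0.02],[0,0,-0.03],[0,0,-0.02],[0,0,-0.012],[0,0,-0.006],[0,0,0],[0,0,0]], "turn": [0,0,0,0,0,0,0]}}

```text
time: 30.48
tool_pos: [0.4734, -0.2372, 0.0787]
tool_rot: [0.0, 0.995, -0.099, 0.0]
contact_force: [0.5, -0.3, -3.3]
gripper_width: 0.22
grasp_force: 69.0
```

Emit:
{"name": "play_rows", "arguments": {"linear": [[0,0,-0.003],[0,0,-0.002],[0,0,0]], "turn": [0,0,0]}}

```text
time: 30.85
tool_pos: [0.4733, -0.2371, 0.0732]
tool_rot: [0.0, 0.995, -0.099, 0.0]
contact_force: [1.7, -0.1, -2.2]
gripper_width: 0.222
grasp_force: 69.4
```

Emit:
{"name": "play_rows", "arguments": {"linear": [[-0.001,0.0005,-0.002],[-0.001,0.0005,-0.002],[0,0,0]], "turn": [0,0,0]}}

```text
time: 31.22
tool_pos: [0.4732, -0.2372, 0.0708]
tool_rot: [0.001, 0.995, -0.099, 0.003]
contact_force: [6.1, -1.8, -0.6]
gripper_width: 0.221
grasp_force: 71.7
```

Emit:
{"name": "play_rows", "arguments": {"linear": [[-0.001,0.0005,-0.002],[-0.001,0.0005,-0.002],[0,0,0]], "turn": [0,0,0]}}

```text
time: 31.6
tool_pos: [0.4733, -0.2373, 0.0688]
tool_rot: [0.002, 0.995, -0.099, 0.005]
contact_force: [8.9, -3.1, 2.9]
gripper_width: 0.224
grasp_force: 73.3
```

```bash
python3 chk.py 22 | grep -v top
```

```text
side red 69 [310.6232 169.5942]
side yel 68 [307.3088 166.5735]
side grn 37 [304.4595 164.6486]
[ 0.4733 -0.2374  0.0689] [10.1644 -2.5699  3.9518] [-0.4451 -1.1736  0.1776]
yaw -11.311808889181414
side 0 [(12, 207), (11, 203), (4, 233), (11, 200), (15, 202), (14, 203)]
side 2 [(12, 207), (11, 209), (5, 226), (15, 201), (14, 202), (15, 202)]
side 4 [(14, 205), (13, 201), (11, 217), (15, 201), (13, 202), (14, 202)]
side 6 [(14, 205), (11, 204), (12, 212), (14, 201), (15, 201), (14, 203)]
side 18 [(2, 236), (1, 236), (9, 226), (22, 225), (42, 220), (3, 181)]
side 20 [(2, 243), (3, 231), (1, 236), (3, 245), (80, 202), (52, 176)]
```

Emit:
{"name": "play_rows", "arguments": {"linear": [[0.003,-0.001,0],[0,0,0]], "turn": [0,0]}}

```text
time: 31.95
tool_pos: [0.4735, -0.2374, 0.0682]
tool_rot: [0.001, 0.995, -0.098, 0.001]
contact_force: [-1.3, -0.2, 11.1]
gripper_width: 0.22
grasp_force: 70.6
```

Emit:
{"name": "play_rows", "arguments": {"linear": [[0,0,-0.003],[0,0,0]], "turn": [0,0]}}

```text
time: 32.2
tool_pos: [0.4743, -0.2377, 0.0672]
tool_rot: [0.001, 0.995, -0.099, 0.002]
contact_force: [-2.0, 1.9, 18.2]
gripper_width: 0.224
grasp_force: 72.3
```

```bash
python3 chk.py 23 | grep -v top
```

```text
side red 74 [310.1486 170.1622]
side yel 67 [306.3881 167.5224]
side grn 40 [303.625 165.675]
[ 0.4744 -0.2376  0.0672] [-2.5706  2.3296 19.1391] [0.5391 0.9283 0.004 ]
yaw -11.31231677501757
side 0 [(14, 206), (12, 205), (4, 235), (13, 198), (14, 202), (14, 202)]
side 2 [(15, 207), (11, 210), (4, 227), (14, 200), (15, 203), (14, 202)]
side 4 [(12, 205), (7, 218), (9, 218), (14, 202), (15, 202), (15, 203)]
side 6 [(14, 206), (5, 226), (11, 213), (14, 201), (14, 203), (13, 201)]
side 8 [(14, 205), (10, 210), (12, 205), (15, 201), (15, 202), (13, 203)]
side 10 [(13, 202), (8, 220), (8, 193), (12, 198), (15, 202), (14, 204)]
side 16 [(3, 239), (3, 228), (3, 236), (0, 241), (36, 208), (14, 203)]
side 18 [(5, 232), (1, 242), (3, 233), (1, 236), (59, 198), (4, 181)]
```

Emit:
{"name": "play_rows", "arguments": {"linear": [[0,0,-0.003],[0,0,0]], "turn": [0,0]}}

```text
time: 32.55
tool_pos: [0.4759, -0.238, 0.0654]
tool_rot: [0.002, 0.995, -0.099, 0.004]
contact_force: [0.3, 1.3, 21.0]
gripper_width: 0.226
grasp_force: 73.9
```

Emit:
{"name": "play_rows", "arguments": {"linear": [[-0.0005,0,-0.003],[0,0,0]], "turn": [0,0]}}

```text
time: 32.8
tool_pos: [0.477, -0.2383, 0.0638]
tool_rot: [0.002, 0.995, -0.099, 0.006]
contact_force: [2.2, 3.9, 23.4]
gripper_width: 0.227
grasp_force: 75.6
```

```bash
sed -i 's/range(0,43,2)/range(-3,30,1)/' chk.py; python3 chk.py 24 | grep -v top
```

```text
side red 85 [308.8118 172.3529]
side yel 63 [305.0952 169.0635]
side grn 35 [301.9714 167.6571]
[ 0.477  -0.2383  0.0638] [ 2.5142  4.7436 23.4175] [ 0.846   0.1741 -0.1025]
yaw -11.339780626187837
side -2 [(15, 207), (11, 193), (7, 179), (9, 205), (12, 206), (14, 203)]
side -1 [(14, 207), (10, 207), (10, 207), (9, 205), (13, 203), (14, 204)]
side 0 [(14, 207), (10, 207), (10, 207), (12, 206), (15, 203), (14, 204)]
side 1 [(12, 206), (6, 222), (11, 213), (12, 206), (15, 203), (13, 202)]
side 2 [(12, 206), (13, 203), (11, 213), (14, 201), (15, 202), (14, 203)]
side 4 [(12, 205), (8, 217), (12, 199), (15, 203), (11, 201), (14, 204)]
side 5 [(13, 203), (8, 217), (12, 199), (14, 201), (14, 202), (13, 203)]
side 8 [(7, 220), (3, 231), (13, 203), (8, 217), (13, 201), (13, 203)]
side 9 [(7, 220), (3, 231), (3, 240), (8, 217), (13, 201), (15, 205)]
side 10 [(2, 243), (2, 243), (3, 240), (3, 240), (11, 201), (15, 205)]
side 11 [(2, 243), (2, 243), (3, 239), (3, 239), (13, 199), (14, 205)]
side 12 [(6, 231), (3, 239), (3, 239), (3, 239), (13, 199), (14, 204)]
side 13 [(6, 231), (3, 227), (22, 216), (10, 212), (8, 189), (14, 204)]
```

Emit:
{"name": "play_rows", "arguments": {"linear": [[-0.0005,0,-0.003],[0,0,0]], "turn": [0,0]}}

```text
time: 33.15
tool_pos: [0.4779, -0.2388, 0.0618]
tool_rot: [0.002, 0.995, -0.099, 0.008]
contact_force: [6.5, 4.4, 24.6]
gripper_width: 0.223
grasp_force: 77.4
```

Emit:
{"name": "play_rows", "arguments": {"linear": [[-0.0005,0,-0.002],[0,0,0]], "turn": [0,0]}}

```text
time: 33.4
tool_pos: [0.4781, -0.2393, 0.0611]
tool_rot: [0.003, 0.995, -0.099, 0.008]
contact_force: [4.7, 5.1, 30.2]
gripper_width: 0.22
grasp_force: 78.7
```

```bash
python3 chk.py 25 | grep -v top
python3 - <<'E'
import cv2
from m import *
for f,P in(("V ctr",[.6303,-.266,.080]),("tip rest",[.644,-.2688,.080])): print(f,proj("side",P))
E
```

```text
side red 101 [308.5149 173.7822]
side yel 63 [304.127 170.619]
side grn 31 [300.8387 169.871 ]
[ 0.4781 -0.2393  0.0611] [ 4.7185  3.6578 30.2628] [ 1.004   0.032  -0.1112]
yaw -11.350548622311436
side -3 [(12, 206), (11, 190), (7, 152), (9, 196), (15, 209), (13, 203)]
side -2 [(12, 206), (11, 192), (9, 180), (9, 196), (12, 207), (11, 202)]
side -1 [(14, 205), (11, 192), (9, 180), (10, 205), (13, 203), (11, 202)]
side 0 [(14, 205), (11, 208), (10, 207), (13, 203), (13, 203), (15, 205)]
side 1 [(13, 204), (6, 222), (10, 207), (13, 203), (14, 203), (13, 202)]
side 2 [(13, 204), (6, 222), (11, 211), (12, 199), (13, 201), (14, 203)]
side 3 [(7, 220), (4, 229), (10, 214), (12, 199), (13, 201), (14, 203)]
side 4 [(7, 220), (4, 229), (10, 214), (8, 215), (12, 208), (14, 202)]
side 5 [(2, 239), (2, 241), (4, 236), (3, 237), (12, 205), (13, 204)]
side 6 [(2, 239), (3, 242), (4, 236), (3, 237), (12, 205), (13, 204)]
side 7 [(2, 237), (2, 237), (3, 238), (4, 232), (12, 209), (14, 204)]
side 8 [(2, 237), (2, 237), (6, 222), (4, 230), (12, 209), (13, 203)]
side 9 [(8, 217), (4, 232), (6, 222), (12, 208), (14, 202), (13, 203)]
side 12 [(13, 200), (3, 231), (7, 192), (10, 199), (15, 202), (14, 205)]
side 13 [(15, 202), (3, 231), (7, 192), (10, 199), (12, 199), (14, 206)]
V ctr [[286.8697 164.764 ]]
tip rest [[283.4936 163.4686]]
```

Emit:
{"name": "play_rows", "arguments": {"linear": [[0,0,-0.002],[0,0,-0.001],[0,0,0]], "turn": [0,0,0]}}

```text
time: 33.88
tool_pos: [0.4787, -0.2397, 0.0596]
tool_rot: [0.003, 0.995, -0.098, 0.009]
contact_force: [2.2, 5.7, 36.0]
gripper_width: 0.224
grasp_force: 81.1
```

```bash
python3 chk.py 26 | grep -v top | grep -v "side -"
```

```text
side red 103 [308.1942 174.7379]
side yel 60 [303.6833 171.45  ]
side grn 33 [300.3333 171.0909]
[ 0.4787 -0.2397  0.0595] [ 2.1001  6.5159 36.5081] [1.2406 0.3383 0.2603]
yaw -11.281659460718503
side 0 [(11, 210), (7, 212), (9, 205), (8, 204), (14, 203), (13, 203)]
side 1 [(11, 210), (7, 212), (9, 205), (8, 218), (12, 206), (14, 203)]
side 2 [(3, 236), (2, 237), (3, 229), (3, 236), (12, 206), (14, 203)]
side 3 [(3, 236), (2, 237), (3, 229), (3, 236), (11, 206), (13, 202)]
side 4 [(3, 239), (2, 245), (2, 233), (4, 228), (14, 203), (13, 203)]
side 5 [(3, 239), (3, 240), (9, 217), (4, 228), (14, 203), (13, 203)]
side 6 [(7, 221), (3, 240), (9, 217), (10, 208), (14, 203), (14, 204)]
side 12 [(13, 201), (3, 234), (9, 193), (9, 198), (14, 200), (13, 203)]
side 13 [(15, 203), (4, 232), (9, 193), (9, 198), (14, 200), (14, 205)]
```

Emit:
{"name": "play_rows", "arguments": {"linear": [[0,0,-0.002],[0,0,0]], "turn": [0,0]}}

```text
time: 34.22
tool_pos: [0.4788, -0.2398, 0.0594]
tool_rot: [0.003, 0.995, -0.098, 0.008]
contact_force: [-4.8, 9.8, 48.1]
gripper_width: 0.224
grasp_force: 82.8
```

```bash
python3 chk.py 27 | grep -v top | grep -v "side -"
python3 - <<'E'
from m import *
for n in("side","top"):
    i=grab_frame(n)
    for r in trace(n,"rod")[:1]: q=np.argwhere(r["region"])[:,::-1]; print(n,r["p"],len(q),q.min(0),q.max(0))
    if n=="side":
        h=cv2.cvtColor(i[...,::-1].copy(),cv2.COLOR_BGR2HSV)
        h0=cv2.cvtColor(cv2.imread("pics/side0.png"),cv2.COLOR_BGR2HSV)
        for nm,H in(("start",h0),("now",h)):
            print(nm); 
            for x in range(278,302,3): 
                c=[y for y in range(150,180) if H[y,x,1]<9 and H[y,x,2]>215]; print(x,c,end="; ")
E
```

```text
side red 104 [308.2019 174.8173]
side yel 62 [303.5968 171.7097]
side grn 33 [300.3333 171.1212]
[ 0.4788 -0.2398  0.0594] [-4.8231  9.1602 48.9065] [1.7319 1.1224 0.1928]
yaw -11.266423017934615
side 0 [(11, 214), (9, 198), (7, 208), (10, 206), (14, 203), (13, 204)]
side 1 [(11, 214), (9, 198), (7, 208), (6, 221), (11, 205), (14, 203)]
side 2 [(3, 236), (2, 233), (2, 238), (6, 221), (11, 205), (14, 203)]
side 3 [(3, 236), (2, 233), (2, 238), (3, 236), (12, 208), (13, 202)]
side 4 [(3, 237), (3, 244), (3, 238), (4, 227), (13, 203), (14, 202)]
side 5 [(3, 237), (3, 244), (8, 217), (4, 227), (13, 203), (14, 202)]
side 6 [(8, 220), (3, 240), (8, 217), (13, 208), (14, 203), (14, 203)]
side 12 [(13, 202), (4, 234), (7, 194), (12, 197), (13, 200), (14, 204)]
side 13 [(13, 203), (4, 232), (7, 194), (12, 197), (13, 200), (13, 204)]
side 0.69 103 [283 162] [332 185]
start
278 []; 281 []; 284 [163, 164]; 287 [160, 161, 162, 163, 164, 165]; 290 [165, 166]; 293 [166, 167, 168]; 296 [168]; 299 [168, 169, 170]; now
278 []; 281 []; 284 [161, 162, 163]; 287 [159, 160, 161, 162, 163, 164]; 290 [163, 164, 165]; 293 [164, 165, 166, 167]; 296 [166, 167]; 299 []; top 0.64 18 [380 172] [382 179]
```

Emit:
{"name": "play_rows", "arguments": {"linear": [[0,0,0.006],[0,0,0.006],[0,0,0.004],[0,0,0]], "turn": [0,0,0,0]}}

```text
time: 35.02
tool_pos: [0.4734, -0.2365, 0.0624]
tool_rot: [0.001, 0.995, -0.099, 0.004]
contact_force: [13.2, -2.6, -6.0]
gripper_width: 0.221
grasp_force: 82.2
```

```bash
python3 chk.py 28 | grep -v top | grep -v "side -"
```

```text
side red 107 [309.5234 174.8692]
side yel 58 [304.9483 171.5862]
side grn 31 [301.4839 171.4839]
[ 0.4734 -0.2365  0.0624] [13.9348 -2.8982 -5.9215] [-0.2606 -2.017   0.2421]
yaw -11.323055955517047
side 0 [(8, 220), (13, 201), (8, 200), (9, 198), (14, 206), (13, 203)]
side 1 [(8, 220), (10, 207), (5, 223), (4, 229), (14, 206), (13, 203)]
side 2 [(3, 239), (4, 234), (3, 239), (4, 229), (11, 201), (13, 202)]
side 3 [(3, 239), (4, 234), (3, 239), (2, 241), (11, 200), (13, 202)]
side 4 [(3, 238), (3, 238), (3, 237), (4, 228), (11, 200), (13, 202)]
side 5 [(3, 238), (3, 238), (3, 237), (4, 228), (14, 201), (14, 201)]
side 6 [(8, 222), (11, 210), (5, 222), (12, 206), (14, 201), (15, 202)]
side 7 [(8, 222), (11, 210), (11, 213), (12, 206), (14, 201), (15, 202)]
side 8 [(14, 205), (11, 202), (11, 213), (14, 200), (15, 202), (13, 201)]
side 10 [(14, 203), (9, 209), (5, 225), (15, 201), (14, 201), (15, 204)]
side 11 [(14, 203), (9, 221), (10, 212), (12, 198), (14, 201), (15, 202)]
side 12 [(14, 206), (9, 221), (10, 212), (12, 198), (14, 201), (15, 204)]
```

Emit:
{"name": "play_rows", "arguments": {"linear": [[0.005,-0.001,0],[0.004,-0.001,0],[0,0,0],[0,0,0]], "turn": [0,0,0,0]}}

```text
time: 35.62
tool_pos: [0.4789, -0.2376, 0.0614]
tool_rot: [-0.0, 0.995, -0.099, -0.001]
contact_force: [0.2, -0.0, -3.6]
gripper_width: 0.221
grasp_force: 75.3
```

```bash
python3 chk.py 29 | grep -v top | grep -v "side -"
```

```text
side red 103 [307.9515 174.5728]
side yel 60 [303.3833 171.4   ]
side grn 32 [299.7812 171.5625]
[ 0.4791 -0.2378  0.0617] [-0.2436 -0.8316 -3.1756] [ 0.0074  0.2594 -0.0221]
yaw -11.321069278990825
side 0 [(10, 201), (8, 220), (8, 197), (8, 203), (13, 199), (11, 204)]
side 1 [(10, 201), (8, 220), (8, 197), (5, 226), (10, 209), (14, 204)]
side 2 [(4, 230), (2, 240), (3, 234), (3, 240), (10, 209), (14, 204)]
side 3 [(3, 238), (3, 241), (3, 239), (3, 240), (12, 208), (15, 205)]
side 4 [(3, 238), (3, 241), (3, 234), (4, 227), (13, 204), (14, 204)]
side 5 [(6, 224), (3, 236), (10, 214), (12, 205), (13, 204), (14, 205)]
side 6 [(11, 213), (3, 236), (10, 214), (12, 205), (15, 203), (14, 205)]
side 12 [(13, 203), (3, 233), (12, 199), (6, 198), (13, 200), (12, 205)]
side 13 [(14, 203), (4, 231), (8, 194), (6, 198), (13, 200), (14, 205)]
```

Emit:
{"name": "play_rows", "arguments": {"linear": [[-0.0022,0.0005,0],[0,0,-0.0015],[0,0,-0.0015],[0,0,0]], "turn": [0,0,0,0]}}

```text
time: 36.22
tool_pos: [0.4774, -0.2375, 0.06]
tool_rot: [-0.0, 0.995, -0.098, -0.0]
contact_force: [-3.5, 1.6, 4.8]
gripper_width: 0.225
grasp_force: 76.6
```

```bash
python3 chk.py 30 | grep -v top | grep -v "side -"
```

```text
side red 106 [308.4057 175.0755]
side yel 58 [303.8103 171.9138]
side grn 34 [300.3824 171.9706]
[ 0.4774 -0.2375  0.0599] [-4.4725  2.269   5.7051] [0.4397 0.8123 0.0672]
yaw -11.299177026442475
side 0 [(11, 203), (10, 196), (9, 170), (7, 205), (12, 208), (14, 203)]
side 1 [(3, 227), (3, 223), (3, 224), (3, 233), (12, 208), (14, 203)]
side 2 [(3, 227), (3, 223), (3, 224), (3, 233), (12, 214), (13, 202)]
side 3 [(2, 240), (3, 241), (2, 239), (3, 238), (12, 209), (14, 203)]
side 4 [(4, 229), (3, 233), (6, 225), (3, 238), (12, 209), (14, 203)]
side 5 [(4, 229), (3, 233), (6, 225), (7, 225), (14, 204), (13, 203)]
side 13 [(14, 203), (4, 234), (7, 193), (9, 196), (13, 201), (13, 204)]
side 14 [(15, 202), (5, 221), (7, 193), (9, 196), (9, 196), (14, 205)]
```

Emit:
{"name": "play_rows", "arguments": {"linear": [[0,0,0.002],[0,0,0]], "turn": [0,0]}}

```text
time: 36.58
tool_pos: [0.4773, -0.2374, 0.0606]
tool_rot: [0.0, 0.995, -0.099, 0.0]
contact_force: [0.6, -0.3, -3.1]
gripper_width: 0.222
grasp_force: 75.4
```

Emit:
{"name": "play_rows", "arguments": {"linear": [[0,0,0],[0,0,0],[0,0,0],[0,0,0]], "turn": [0,0,0,0], "hand": 0.03}}

```text
time: 37.08
tool_pos: [0.4775, -0.2376, 0.0612]
tool_rot: [0.0, 0.995, -0.099, 0.0]
contact_force: [-1.1, 0.1, 0.0]
gripper_width: 0.351
grasp_force: 0.0
```

```bash
python3 chk.py 31 | grep -v top | grep -v "side -"
python3 - <<'E'
from m import *
for f in("side0","s31"):
    H=cv2.cvtColor(cv2.imread(f"pics/{f}.png"),cv2.COLOR_BGR2HSV)
    print(f,[(x,[y for y in range(150,180) if H[y,x,1]<9 and H[y,x,2]>215]) for x in range(280,300,2)])
E
```

```text
side red 104 [308.5577 175.25  ]
side yel 58 [303.7069 172.2586]
side grn 34 [300.3824 171.9706]
[ 0.4774 -0.2375  0.0611] [0.1178 0.4526 0.3187] [ 0.0135  0.0025 -0.0092]
yaw -11.318308821041684
side 0 [(2, 239), (3, 228), (3, 229), (3, 230), (11, 210), (14, 204)]
side 1 [(2, 239), (3, 228), (3, 229), (3, 239), (11, 205), (14, 204)]
side 2 [(2, 237), (2, 233), (3, 233), (3, 239), (11, 205), (14, 203)]
side 3 [(2, 237), (2, 233), (3, 233), (5, 222), (13, 202), (15, 204)]
side 4 [(8, 220), (3, 231), (9, 216), (13, 200), (13, 202), (14, 203)]
side 5 [(8, 220), (3, 231), (9, 216), (13, 200), (14, 203), (14, 203)]
side 13 [(14, 203), (4, 232), (8, 193), (10, 198), (14, 201), (14, 204)]
side0 [(280, []), (282, []), (284, [163, 164]), (286, [162, 163, 164, 165]), (288, [158, 159, 160, 161, 164, 165, 166]), (290, [165, 166]), (292, [166, 167]), (294, [166, 167, 168]), (296, [168]), (298, [168, 169])]
s31 [(280, []), (282, [163, 164]), (284, [163, 164]), (286, [162, 163, 164]), (288, [158, 159, 160, 161, 164, 165, 166]), (290, [164, 165, 166, 167]), (292, [165, 166, 167]), (294, [166, 167, 168]), (296, [167, 168, 169]), (298, [168, 169])]
```

Emit:
{"name": "play_rows", "arguments": {"linear": [[0,0,0],[0,0,0],[0,0,0],[0,0,0.01],[0,0,0.02],[0,0,0.03],[0,0,0.04],[0,0,0.04]], "turn": [0,0,0,0,0,0,0,0], "hand": 0.075}}

```text
time: 38.17
tool_pos: [0.4772, -0.2374, 0.2029]
tool_rot: [0.0, 0.995, -0.099, 0.0]
contact_force: [1.1, -0.7, 0.2]
gripper_width: 0.881
grasp_force: 0.0
```

Emit:
{"name": "play_rows", "arguments": {"linear": [[-0.03,-0.03,0.04],[-0.035,-0.04,0],[-0.035,-0.04,0],[-0.035,-0.04,0],[-0.035,-0.04,0],[-0.035,-0.04,0],[-0.03,-0.04,0],[0,0,0]], "turn": [0,0,0,0,0,0,0,0]}}

```text
time: 39.17
tool_pos: [0.2402, -0.5094, 0.2416]
tool_rot: [0.0, 0.995, -0.101, -0.0]
contact_force: [-0.1, -0.3, -0.8]
gripper_width: 0.878
grasp_force: 0.0
```

Run:
```python
from m import *
for n in("side","top"): snap(n,f"pics/{n}9.png")
for n,b,g in(("top",(350,195,395,250),None),("side",(300,155,345,195),None)):
  for f in("0","9"):
    h=cv2.cvtColor(cv2.imread(f"pics/{n}{f}.png"),cv2.COLOR_BGR2HSV)
    m=box(h,*b,lambda h:(h[...,0]>4)&(h[...,0]<14)&(h[...,1]>130)&(h[...,2]<190)); q=np.argwhere(m); print(n,f,"handle",len(q),q.mean(0)[::-1],q.min(0)[::-1],q.max(0)[::-1], onz("top",q.mean(0)[::-1],.093) if n=="top" else "")
    if f=="9":
      for k,lo,hi in(("red",0,3),("yel",20,32),("grn",50,75)):
        bb=(290,140,345,190) if n=="side" else (340,160,400,255)
        m=box(h,*bb,lambda h:((h[...,0]>=lo)&(h[...,0]<=hi)|((h[...,0]>172)&(k=="red")))&(h[...,1]>130)); q=np.argwhere(m); print("  ",k,len(q),q.mean(0)[::-1])
    if n=="top":
      print("  shaft",[(y,[x for x in range(362,392) if h[y,x,1]<25 and h[y,x,2]>165]) for y in range(168,190,2)])
print(state()["tool_pos"],state()["contact_force"])
for n in("side","top"):
  for t in("tumbler","saucer","bowl","soap","mug"):
    r=trace(n,t)[:1]; print(n,t,[np.round(x["location"]) for x in r])
```

```text
top 0 handle 134 [371.7761 227.7687] [367 214] [377 242] [ 0.4872 -0.2362  0.093 ]
  shaft [(168, []), (170, []), (172, []), (174, [380]), (176, [380]), (178, [380]), (180, [379]), (182, [379]), (184, []), (186, []), (188, [378])]
top 9 handle 175 [372.84   223.7371] [362 206] [387 241] [ 0.4981 -0.2394  0.093 ]
   red 118 [373.7966 210.0763]
   yel 108 [375.5278 204.4259]
   grn 84 [375.4762 199.6786]
  shaft [(168, []), (170, []), (172, [380]), (174, [380]), (176, [380]), (178, [380]), (180, []), (182, [379]), (184, [379]), (186, []), (188, [378])]
side 0 handle 123 [321.4634 177.1707] [312 172] [332 183] 
side 9 handle 142 [320.169  176.7113] [304 170] [332 183] 
   red 92 [308.5761 175.2826]
   yel 269 [332.948  160.3829]
   grn 24 [300.2083 171.9167]
[ 0.2422 -0.5074  0.2414] [-0.34   -0.6541 -0.3125]
side tumbler [array([231., 202.])]
side saucer [array([275., 359.])]
side bowl [array([205., 370.])]
side soap [array([348., 152.])]
side mug [array([317., 140.])]
top tumbler [array([370., 201.])]
top saucer [array([142., 246.])]
top bowl [array([108., 193.])]
top soap [array([429., 244.])]
top mug [array([453., 200.])]
```

```bash
python3 -c "
from plant import *
print(job_done())"
```

```text
the job is handed in; nothing more can be done
None
```

The job is handed in at about 39 s: all three discs hang on the rod's shaft, and the rod lies back in its stand, released, about 2–3 mm further forward than at the start. I confirmed this from pixel and force readings because my picture views were used up. To tilt and level the rod I pressed it against the stand's forks with up to about 51 N (wrist limit 120 N). The gripper fingers also pushed against the rear fork with about 14 N.

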